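# Put the sharpening stones away to dry and set the stay for airing

## Robot

A 6-joint arm with a two-finger parallel gripper is mounted at the origin on a cart in front of the work surface, level with it; the furniture and walls round the work are solid. World frame = base frame: x ahead of the robot, y to its left, z up, the work surface at z = 0. Lengths are in mm, angles in rad, forces in N, time in s.
With the tool pointing down it reaches from about 300 to 775 mm from the base axis. Payload 14.6 kg.
Tool frame: the origin (TCP) lies at the very end of the fingers, on their centre line; the grasp point (between the pads) lies 19 mm behind it; z points along the fingers, y is the direction in which the jaws open and shut (so a half turn about z gives the same grasp; the last joint's range is limited). The gripper opens to 94 mm and grips with 3 to 60 N. Pads are 16 mm wide; open, the fingers measure 119 mm over their backs; the gripper's body (75 mm by 177 mm) begins 78 mm behind the grasp point.
Start: joints at [1.171, 0.3, 1.521, -0, 1.321, -0.067], TCP at [179.677, 519.813, 205.446] pointing down, gripper open.
Joint ranges: [-3.03, 3.03], [-0.79, 2.21], [0.23, 2.52], [-1.04, 4.18], [0, 3.07], [-2.55, 2.55]. Speed limits (rad/s): [2.22, 2.22, 2.57, 3.14, 3.14, 3.14].

## Interface

Orientations are given as [roll, pitch, yaw] about the fixed x, y, z axes, in that order (R = Rz(yaw) Ry(pitch) Rx(roll)).
In Python, from cell import manip gives the robot as it stands.
- The arm moves only by the shell command python3 -m pendant 'ROWS' [FORCE]. ROWS is JSON, a list of rows, each an object with "claw": the finger opening in m, from 0 to 0.094; "delta_pos": the shift along the tool's x, y, z in m, a list of three; "rotation": the turn, a rotation vector about the tool's x, y, z in rad, a list of three. A call has 1 to 10 rows; each row is the pose to reach, as a shift and turn from the pose measured when the call began, along the tool's axes at that moment; what a row does not reach only later rows make up. A row lasts 1/8 s, in which the tool goes at most 62.5 mm and 10.7 degrees, less where a joint would pass 70% of its speed; a pose out of reach is approached as far as the arm can. A call with a gripper value outside its range is refused whole. The fingers move at their own pace and stop on an object; FORCE is the grip in N (left out, the last holds). Time passes only in rows, so rows that repeat a pose let the fingers close. It gives the time, the measured TCP pose, the force and the opening at its end, in the units of the state.
- manip.read_state(): the state, without advancing time (a new reading comes with each control period).
- manip.camera(name): name is "scene" or "top" or "wrist"; returns the picture (420x560x3 uint8, red, green, blue); there is no depth.
- manip.camera_model(name): a dict with "fx", "fy", "cx", "cy" (pixels), "distortion" ([k1, k2, p1, p2, k3] as OpenCV has them; the pictures are not rectified), "cam_to_world" (4x4, takes a point from camera to world coordinates); the wrist camera has in their place "T_tool_cam" (4x4, takes a point from camera to tool coordinates, whose origin is the TCP and whose axes are the flange's). Camera axes: x right, y up, looking along -z (the intrinsics and any distortion apply to the point x, -y, -z); pixel columns grow to the right and rows downward; lengths in mm; the calibration is good to about 2 mm. A picture is of the moment at which its call begins: read the wrist's pose just before it. camera_model takes no time and is no camera call.
- manip.sign_off(): hands the job in, once; it reports no verdict.
The state is a dict: "clock": time; "joints": joint angles; "qd": joint speeds; "effort": joint torques, N m; "eef_pos": TCP position; "eef_rot": TCP orientation; "wrist_force": force on the tool from outside, world axes, zero at the start; "moment": the same for the moment, N m; "finger_gap": finger opening in mm.
Only numpy, scipy, OpenCV 4.12 (cv2) and the standard library are available. Lean on these libraries where they do the work, as an engineer would, in place of code of your own. Each camera call takes 0.05 s, during which the arm holds its last target.

## Task

Put the sharpening stones away in their drying box. Lift the stay off its pin, swing the louvred leaf wide open and drop the stay's last hole, the one nearest its pivot, over the pin so that the spring cannot pull the leaf shut while you load; then slide every stone that lies on the bench fully home, one to a bay, and finally move the stay to its airing hole, the second one from the knob, seated right down on the pin, so that the leaf stands ajar. Leave the two freshly honed chisels where they lie.

Things in the scene. Friction and masses are not known exactly. Their poses are not given: they have to be found in the camera images.
- stone_box: Low plywood drying box, 149 mm deep, 208 wide, 55 high, three bays side by side. Origin: on the bench under the middle of the bays' front; x into the box (away from the robot), y left along its front, z up. Bays: 62 mm apart, 54 mm wide, flared to 59 at the mouth, 29 high, floor 14 mm above the bench. Slatted roof: top 55 mm above the bench.
- bay_1 (a point): Left bay: where a stone's centre lies when the stone is fully home against the back of the bay, its near end then 1 mm proud of the box's front. x points into the bay (the way a stone slides in), y to the left seen from the front, z up. The front opening is 69 mm before this point (x = -69 mm), the bay's floor 12 mm below it.
- bay_2 (a point): Middle bay: where a stone's centre lies when the stone is fully home against the back of the bay, its near end then 1 mm proud of the box's front. x points into the bay (the way a stone slides in), y to the left seen from the front, z up. The front opening is 69 mm before this point (x = -69 mm), the bay's floor 12 mm below it.
- bay_3 (a point): Right (hinge-side) bay: where a stone's centre lies when the stone is fully home against the back of the bay, its near end then 1 mm proud of the box's front. x points into the bay (the way a stone slides in), y to the left seen from the front, z up. The front opening is 69 mm before this point (x = -69 mm), the bay's floor 12 mm below it.
- pin (a point): Upright steel pin, 7 mm thick, round-tipped, on the wooden stay block (55 mm high) right of the bays, which stands 62 mm farther forward than their front. The point is on the pin's axis 62.5 mm above the bench, mid-height of the seated stay; the tip is 13 mm higher, so the stay must rise 16 mm at the pin to come free. Axes as the stone box.
- hinge (a point): The leaf's upright hinge axis at the right front corner of the bays, 30 mm above the bench: 10 mm before the bays' front and 104 mm right of their middle (-10, -104 mm in the stone box's frame). The pin lies 30 mm farther forward (x = -30 mm) and 60 mm farther right (y = -60 mm).
- leaf (a joint): Opening angle (rad) of the louvred wooden leaf before the bays: 206 mm long, 12 thick, top 54 mm above the bench. 0 = shut: it lies from the hinge along the box's +y. It swings out towards the robot (-x), then round to the right (-y), to 2.1. A weak spring (0.05 to 0.1 N m) pulls it shut. On the outermost hole it reads 0, on the airing hole about 0.6, on the last hole about 1.95.
- pivot (a point): The stay's pivot on the leaf's top edge, 120 mm from the hinge axis along the leaf, 62.5 mm above the bench. About it the stay swivels freely and tips up.
- stay (a joint): Tip-up angle (rad) of the stay about its pivot: 0 = level, to which it falls by its own weight; 0.06 or more if it lies on the pin's tip; at most 0.7. The stay is a flat steel bar 242 mm long, 24 wide, 5 thick, with six 12 mm holes 182.5, 162.3, 142.1, 121.9, 101.7 and 81.5 mm from the pivot.
- knob (a point): Centre of the black upright turned knob, 22 mm thick and 34 mm tall, on a stem on the stay's free end: 218.5 mm from the pivot along the stay and 32.5 mm above the stay's mid-height, so 95 mm above the bench when level. Lift, swing and lower the stay by it; the leaf follows, being pinned to the stay.
- hole_shut (a point): Centre of the stay's outermost hole, 36 mm from the knob along the stay; it is over the pin at the start and holds the leaf shut.
- hole_air (a point): Centre of the airing hole, the second from the knob, 162.3 mm from the pivot. x runs along the stay from the pivot to the knob.
- hole_wide (a point): Centre of the stay's last hole, the one nearest the pivot (81.5 mm from it); it holds the leaf wide open.
- stone_1_mid (a point): A sharpening stone, one of up to three alike (some may be absent): a flat slab 140 x 50 x 24 mm of two bonded layers, dark grey over light grey, 0.25 to 0.5 kg, lying flat on the bench. The point is its centre, 12 mm above its underside; x runs along its 140 mm length, y along the 50 mm width, z up. Either end may go in first.
- stone_2_mid (a point): A sharpening stone, one of up to three alike (some may be absent): a flat slab 140 x 50 x 24 mm of two bonded layers, dark grey over light grey, 0.25 to 0.5 kg, lying flat on the bench. The point is its centre, 12 mm above its underside; x runs along its 140 mm length, y along the 50 mm width, z up. Either end may go in first.
- stone_3_mid (a point): A sharpening stone, one of up to three alike (some may be absent): a flat slab 140 x 50 x 24 mm of two bonded layers, dark grey over light grey, 0.25 to 0.5 kg, lying flat on the bench. The point is its centre, 12 mm above its underside; x runs along its 140 mm length, y along the 50 mm width, z up. Either end may go in first.
- chisel_a: Freshly honed bench chisel, 23 x 257 x 23 mm, lying behind the stones; origin under its middle, length along y. Not to be disturbed.
- chisel_b: A second honed chisel, 23 x 257 x 23 mm, lying behind the first; origin under its middle, length along y. Not to be disturbed.

How it is judged (in metres and radians):
On the way, in this order (a step that is already met when the one before it is completed fails the run):
1. The leaf stands wide open, held by the last hole seated over the pin (horizontal distance between hole_wide and pin below 0.008 m and value of joint stay below 0.04 rad and contact force between stay and the fingers below 0.5 N), for 0.3 s.
2. Every stone is fully home in a bay (((distance between stone_1_mid and bay_1 below 0.008 m and angle between the x axis of stone_1_mid and the x axis of bay_1, either way round below 0.09 rad) or (distance between stone_1_mid and bay_2 below 0.008 m and angle between the x axis of stone_1_mid and the x axis of bay_2, either way round below 0.09 rad) or (distance between stone_1_mid and bay_3 below 0.008 m and angle between the x axis of stone_1_mid and the x axis of bay_3, either way round below 0.09 rad)) and ((distance between stone_2_mid and bay_1 below 0.008 m and angle between the x axis of stone_2_mid and the x axis of bay_1, either way round below 0.09 rad) or (distance between stone_2_mid and bay_2 below 0.008 m and angle between the x axis of stone_2_mid and the x axis of bay_2, either way round below 0.09 rad) or (distance between stone_2_mid and bay_3 below 0.008 m and angle between the x axis of stone_2_mid and the x axis of bay_3, either way round below 0.09 rad)) and ((distance between stone_3_mid and bay_1 below 0.008 m and angle between the x axis of stone_3_mid and the x axis of bay_1, either way round below 0.09 rad) or (distance between stone_3_mid and bay_2 below 0.008 m and angle between the x axis of stone_3_mid and the x axis of bay_2, either way round below 0.09 rad) or (distance between stone_3_mid and bay_3 below 0.008 m and angle between the x axis of stone_3_mid and the x axis of bay_3, either way round below 0.09 rad))), for 0.3 s.
3. The airing hole is seated over the pin (horizontal distance between hole_air and pin below 0.008 m and value of joint stay below 0.04 rad), for 0.3 s.
At the end, for the whole second after the job is handed in: Every stone present is fully home in a bay (its centre within 8 mm of the bay's home point, straight within 5 degrees), the airing hole is over the pin (within 8 mm) with the stay level (within 0.04 rad), and the leaf is still (all of step 2 and all of step 3 and velocity of joint leaf below 0.05 rad/s); the robot touches nothing.
It fails at once if A chisel is moved by more than 40 mm (distance of any of chisel_a, chisel_b from where it was at the start of the episode above 0.04 m).
Of stone_1, stone_2, stone_3 only 2 to 3 are there at a start; the rules pass over those that are not, and their reading is None.
At some moment in a run one of stone_1, stone_2, stone_3 may be knocked a few centimetres aside while the robot is not near it.
Once in a run the grip may slacken for a moment while it holds something.
It also fails if it takes over 210 s, if anything falls off the work surface, if the arm or the gripper's body presses on something with over 40 N, if the wrist force passes 120 N, or if a joint passes its speed limit or range.

## Working session

There is one attempt and no reset: what is moved stays moved. The work goes in short steps, Python scripts to look and compute and a shell command to move; the robot and the scene stay as the last step left them, time stands still between calls to the robot, and variables do not carry over. Pictures are saved under pics/ and viewed, and the job is handed in when it is done.

```bash
ls; mkdir -p pics; python3 - <<'E'
from cell import manip
import cv2
print(manip.read_state())
for n in ["scene","top","wrist"]:
    m=manip.camera_model(n); print(n,m)
    cv2.imwrite(f"pics/{n}0.png",manip.camera(n)[:,:,::-1])
E
```

```text
pics
{'clock': 0.0, 'joints': array([ 1.17141374e+00,  3.00467287e-01,  1.52158392e+00, -2.43749432e-06,
        1.32070241e+00, -6.65998763e-02]), 'qd': array([-1.08514494e-03, -2.20071231e-04, -9.17508876e-04, -7.86441047e-04,
        1.18502791e-03, -3.62231990e-05]), 'effort': array([ 2.53852464e-03, -5.31813526e+01, -3.52729154e+01,  7.09502120e-02,
        2.46710074e-02, -9.68912400e-05]), 'eef_pos': array([179.57092334, 519.57949679, 204.8872219 ]), 'eef_rot': array([-3.14043410e+00, -7.49075983e-05,  2.80881050e+00]), 'wrist_force': array([-0.81897191,  0.25173606,  0.19273787]), 'moment': array([-0.0191389 , -0.03405032, -0.00316056]), 'finger_gap': 94.00709208042723}
scene {'fx': 491.58136565640405, 'fy': 491.58136565640405, 'cx': 283.5584839692095, 'cy': 204.99866254344306, 'distortion': array([-0.02677299,  0.        ,  0.        ,  0.        ,  0.        ]), 'cam_to_world': array([[ 6.07077870e-01,  5.02924982e-01, -6.15242165e-01,
        -3.89464116e+02],
       [-7.94409743e-01,  3.65372095e-01, -4.85197272e-01,
        -7.13623253e+02],
       [-1.92255102e-02,  7.8
[... 548 characters left out ...]
2,  1.48387474e-01,  9.88434478e-01,
         1.09503578e+03],
       [ 0.00000000e+00,  0.00000000e+00,  0.00000000e+00,
         1.00000000e+00]])}
wrist {'fx': 338.3860120710326, 'fy': 338.3860120710326, 'cx': 276.2979700024771, 'cy': 211.9166179418533, 'distortion': array([-0.05899778,  0.        ,  0.        ,  0.        ,  0.        ]), 'T_tool_cam': array([[ 1.37737000e-03,  9.64253856e-01,  2.64976611e-01,
         7.87937689e+01],
       [ 9.99999029e-01, -1.38396305e-03, -1.61814105e-04,
        -7.26647031e-01],
       [ 2.10687965e-04,  2.64976577e-01, -9.64254826e-01,
        -1.80005695e+02],
       [ 0.00000000e+00,  0.00000000e+00,  0.00000000e+00,
         1.00000000e+00]])}
```

View pics/top0.png

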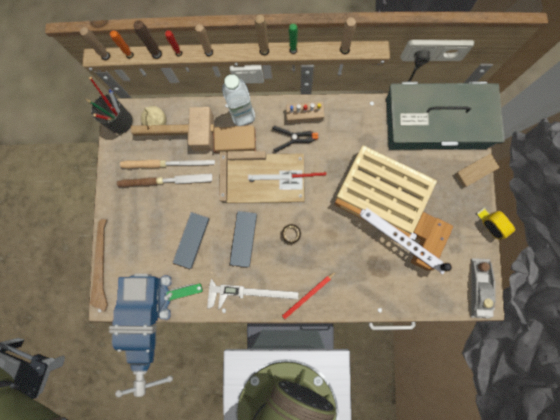

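View pics/scene0.png

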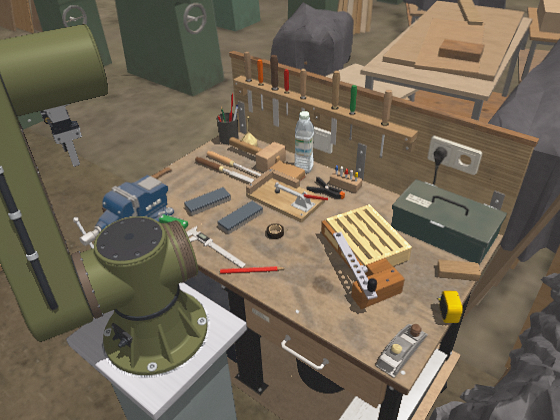

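View pics/wrist0.png

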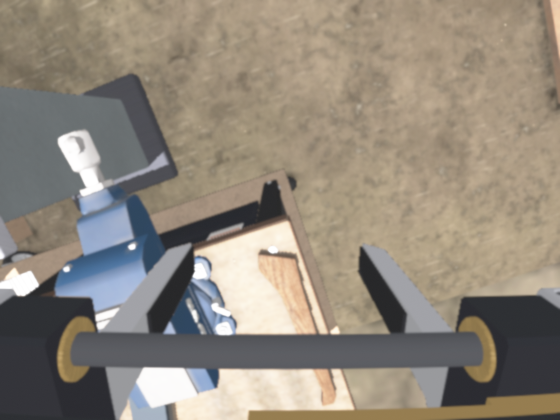

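```bash
cat > h.py <<'E'
import numpy as np, cv2
from cell import manip
from scipy.spatial.transform import Rotation as R
def cam(n,st=None):
    m=manip.camera_model(n)
    K=np.array([[m['fx'],0,m['cx']],[0,m['fy'],m['cy']],[0,0,1]])
    if 'cam_to_world' in m: T=np.array(m['cam_to_world'])
    else:
        st=st or manip.read_state()
        A=np.eye(4);A[:3,:3]=R.from_euler('xyz',st['eef_rot']).as_matrix();A[:3,3]=st['eef_pos']
        T=A@np.array(m['T_tool_cam'])
    return K,np.array(m['distortion']),T
def ray(n,uv,z,st=None,C=None):
    K,d,T=C or cam(n,st)
    uv=np.atleast_2d(np.array(uv,float))
    p=cv2.undistortPoints(uv[:,None],K,d)[:,0]
    v=np.c_[p[:,0],-p[:,1],-np.ones(len(p))]@T[:3,:3].T
    o=T[:3,3]
    return o+v*((z-o[2])/v[:,2])[:,None]
def proj(n,P,st=None,C=None):
    K,d,T=C or cam(n,st)
    P=np.atleast_2d(np.array(P,float))
    q=(P-T[:3,3])@T[:3,:3]
    return cv2.projectPoints(q*[1,-1,-1],np.zeros(3),np.zeros(3),K,d)[0][:,0]
def crop(img,x0,y0,x1,y1,s,fn):
    cv2.imwrite(fn,cv2.resize(img[y0:y1,x0:x1,::-1],None,fx=s,fy=s,interpolation=cv2.INTER_CUBIC))
E
python3 - <<'E'
from h import *
t=cv2.imread('pics/top0.png')[:,:,::-1]
crop(t,320,140,470,290,5.3/1.4*1,'pics/topbox.png')
crop(t,160,190,320,290,4.5,'pics/topst.png')
t=cv2.imread('pics/scene0.png')[:,:,::-1]
crop(t,310,200,430,310,5,'pics/scbox.png')
# stones
t=cv2.imread('pics/top0.png'); hsv=cv2.cvtColor(t,cv2.COLOR_BGR2HSV)
for (x,y) in [(191,240),(243,239),(243,225)]: print(t[y,x],hsv[y,x])
E
```

```text
[134 127 117] [102  32 134]
[143 136 127] [103  29 143]
[142 137 127] [100  27 142]
```

View pics/topbox.png

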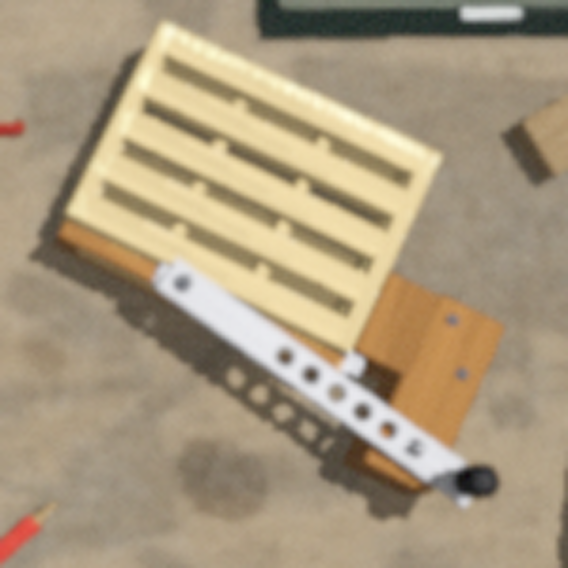

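View pics/topst.png

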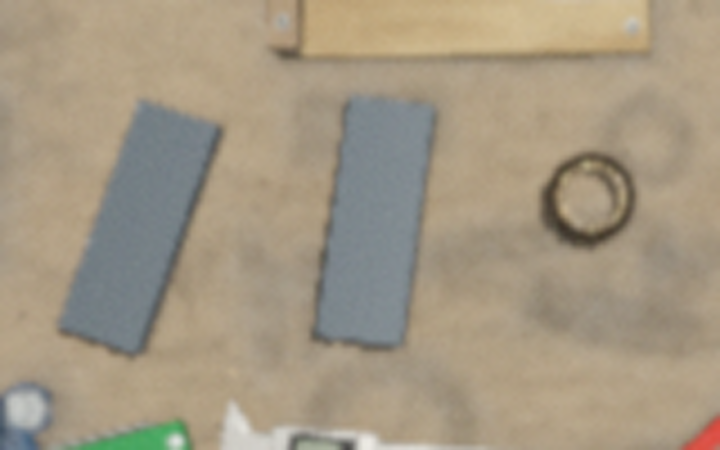

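View pics/scbox.png

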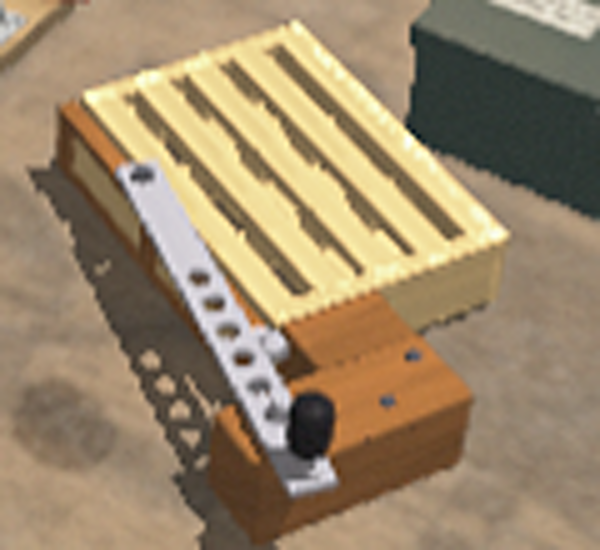

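```bash
cat > meas.py <<'E'
from h import *
t=cv2.imread('pics/top0.png'); hsv=cv2.cvtColor(t,cv2.COLOR_BGR2HSV)
C=cam('top')
m=cv2.inRange(hsv,(15,50,190),(35,140,255)); m[:,:330]=0;m[:140]=0;m[250:]=0;m[:,445:]=0
m=cv2.morphologyEx(m,cv2.MORPH_CLOSE,np.ones((9,9)))
c=max(cv2.findContours(m,0,1)[0],key=cv2.contourArea)
h=cv2.convexHull(c)
P=ray('top',h[:,0],55,C=C)[:,:2].astype(np.float32)
r=cv2.minAreaRect(P); print('roof',r); print(cv2.boxPoints(r))
s=3.7857
for nm,uv,z in [('pivot',(183,284),65),('pin',(415,447),75.5),('knobtop',(481,479),112),('C_TL',(168,22),55),('TR',(440,155),55),('BR',(350,352),55),('BL',(68,215),55)]:
    print(nm,ray('top',[320+uv[0]/s-.5,140+uv[1]/s-.5],z,C=C)[0].round(1))
m=cv2.inRange(hsv,(95,15,80),(115,80,190)); m[:208]=0;m[275:]=0;m[:,:170]=0;m[:,262:]=0
for c in cv2.findContours(m,0,1)[0]:
    if cv2.contourArea(c)<500: continue
    P=ray('top',c[:,0],24,C=C)[:,:2].astype(np.float32)
    print('stone',cv2.minAreaRect(P),np.degrees(0))
E
python3 meas.py
```

```text
roof ((549.9229736328125, -259.57415771484375), (218.6749725341797, 164.0039825439453), 63.040653228759766)
[[ 427.26324 -319.8535 ]
 [ 573.44464 -394.20602]
 [ 672.5827  -199.29483]
 [ 526.4013  -124.94229]]
pivot [ 488.2 -204.6   65. ]
pin [ 380.3 -347.7   75.5]
knobtop [ 359.3 -375.9  112. ]
C_TL [ 668.9 -202.9   55. ]
TR [ 575.  -381.9   55. ]
BR [ 443.4 -314.6   55. ]
BL [ 536.6 -131.6   55. ]
stone ((430.9684753417969, 246.6029815673828), (48.03692626953125, 135.5591583251953), 71.20204162597656) 0.0
stone ((434.1227722167969, 110.51480102539062), (48.24276351928711, 135.72994995117188), 82.4454574584961) 0.0
```

```bash
cat > fit.py <<'E'
from h import *
box={'pivot':(-10,16,65),'pin':(-40,-164,75.5),'BL':(0,104,55),'TL':(149,104,55),'TR':(149,-104,55),'BR':(0,-104,55)}
d=np.array([-30,-180])/182.5; k=np.array([-10,16])+218.5*d; box['knob']=(k[0],k[1],112)
obs=dict(top=dict(pivot=(183,284),pin=(415,447),knob=(481,479),TL=(168,22),TR=(440,155),BR=(350,352),BL=(68,215)),
 scene=dict(pivot=(142,174),pin=(275,408),knob=(312,402),BL=(82,95),TL=(295,22),TR=(508,240),BR=(275,322)))
sc=dict(top=(320,140,3.7857),scene=(310,200,5))
A=[];B=[];N=[]
for v in obs:
    C=cam(v); x0,y0,s=sc[v]
    for n,(u,w) in obs[v].items():
        A.append(box[n][:2]);B.append(ray(v,[x0+(u+.5)/s-.5,y0+(w+.5)/s-.5],box[n][2],C=C)[0][:2]);N.append((v,n))
A=np.array(A);B=np.array(B)
def rigid(A,B):
    a=A-A.mean(0);b=B-B.mean(0)
    th=np.arctan2((a[:,0]*b[:,1]-a[:,1]*b[:,0]).sum(),(a*b).sum())
    Rm=np.array([[np.cos(th),-np.sin(th)],[np.sin(th),np.cos(th)]])
    return th,B.mean(0)-Rm@A.mean(0),Rm
for sel in [range(7),range(7,14),range(14)]:
    sel=list(sel); th,t,Rm=rigid(A[sel],B[sel]); print(np.degrees(th),t)
    for i in sel: print(N[i],(B[i]-(Rm@A[i]+t)).round(1))
print('knob',Rm@A[2]+t)
E
python3 fit.py
```

```text
-27.650115823122558 [ 490.22854293 -222.81043601]
('top', 'pivot') [-0.9 -1. ]
('top', 'pin') [1.3 1.6]
('top', 'knob') [2. 2.]
('top', 'TL') [-1.9 -3.4]
('top', 'TR') [0.7 1.9]
('top', 'BR') [1.1 0. ]
('top', 'BL') [-2.2 -1.2]
-27.52896801702968 [ 490.72151182 -227.03050938]
('scene', 'pivot') [2.9 1.8]
('scene', 'pin') [-4.  -2.8]
('scene', 'knob') [ 0.  -0.7]
('scene', 'BL') [ 0.5 -1.4]
('scene', 'TL') [-0.   2.2]
('scene', 'TR') [-2.  0.]
('scene', 'BR') [2.6 0.9]
-27.589002843445684 [ 490.47448616 -224.92046505]
('top', 'pivot') [-1.1  1.2]
('top', 'pin') [0.9 3.8]
('top', 'knob') [1.6 4.3]
('top', 'TL') [-2.1 -1.4]
('top', 'TR') [0.2 3.9]
('top', 'BR') [0.8 2.2]
('top', 'BL') [-2.4  0.8]
('scene', 'pivot') [ 3.1 -0.3]
('scene', 'pin') [-3.6 -5.1]
('scene', 'knob') [ 0.4 -2.9]
('scene', 'BL') [ 0.6 -3.4]
('scene', 'TL') [0.2 0.2]
('scene', 'TR') [-1.6 -2. ]
('scene', 'BR') [ 3.  -1.2]
knob [ 357.38108228 -380.47615886]
```

```bash
cat >> h.py <<'E'
def go(pos,yaw,tilt=0):
    """tool down, yaw of tool x; tilt = stay tip angle (gripper leans toward tool +x). prints delta, rotvec"""
    st=manip.read_state()
    Rc=R.from_euler('xyz',st['eef_rot'])
    # rotate about tool y: positive tilt moves tool -z (body) toward +x => tool z toward -x: Ry(-tilt)
    Rt=R.from_euler('xyz',[np.pi,0,yaw])*R.from_rotvec([0,-tilt,0])
    dp=Rc.inv().apply(np.array(pos,float)-st['eef_pos'])/1000
    rv=(Rc.inv()*Rt).as_rotvec()
    print('dp',dp.round(4),'rot',rv.round(4),'deg',np.degrees(np.linalg.norm(rv)).round(1),'mm',(np.linalg.norm(dp)*1000).round(1))
OB=np.array([490.5,-225.]); AB=np.radians(-27.6)
RB=np.array([[np.cos(AB),-np.sin(AB)],[np.sin(AB),np.cos(AB)]])
def b2w(p): return OB+RB@np.array(p,float)
def stay(theta=None,tip=0.,L=None,off=(0,0)):
    """stay over pin, leaf angle theta -> knob world xyz, tool yaw"""
    P=np.array([-40,-164.])+off;H=np.array([-10,-104.])
    pv=H+120*np.array([-np.sin(theta),np.cos(theta)])
    d=P-pv;dist=np.linalg.norm(d);d=d/dist
    k=pv+d*(218.5*np.cos(tip)-32.5*np.sin(tip))
    z=62.5+218.5*np.sin(tip)+32.5*np.cos(tip)
    dw=RB@d
    return np.r_[b2w(k),z],np.arctan2(-dw[1],-dw[0]),dist
def tcp_knob(k,yaw,tip,back=19):
    zax=(R.from_euler('xyz',[np.pi,0,yaw])*R.from_rotvec([0,-tip,0])).apply([0,0,1])
    return k+zax*back
E
python3 - <<'E'
from h import *
print(stay(0.))
from scipy.optimize import brentq
for L in (182.5,162.3,81.5): print(L,brentq(lambda t:stay(t)[2]-L,-.1,2.1))
go([430,150,270],2.0); go([357,-380,240],stay(0.)[1])
E
```

```text
(array([ 357.36438553, -380.54650564,   95.        ]), np.float64(0.9239367758298349), np.float64(182.4828759089466))
182.5 -0.0008688104964885815
162.3 0.6266732722476037
81.5 1.97256562171557
dp [-0.3574 -0.2676 -0.0648] rot [-8.000e-04  3.000e-04  8.088e-01] deg 46.3 mm 451.2
dp [-0.4616 -0.7924 -0.0344] rot [-6.0000e-04  7.0000e-04  1.8849e+00] deg 108.0 mm 917.7
```

```bash
python3 -m pendant '[{"claw":0.094,"delta_pos":[-0.045,-0.034,-0.065],"rotation":[0,0,0.1]},{"claw":0.094,"delta_pos":[-0.09,-0.067,-0.065],"rotation":[0,0,0.2]},{"claw":0.094,"delta_pos":[-0.135,-0.1,-0.065],"rotation":[0,0,0.3]},{"claw":0.094,"delta_pos":[-0.18,-0.134,-0.065],"rotation":[0,0,0.4]},{"claw":0.08,"delta_pos":[-0.225,-0.167,-0.065],"rotation":[0,0,0.5]},{"claw":0.07,"delta_pos":[-0.27,-0.2,-0.065],"rotation":[0,0,0.6]},{"claw":0.07,"delta_pos":[-0.315,-0.234,-0.065],"rotation":[0,0,0.7]},{"claw":0.07,"delta_pos":[-0.357,-0.268,-0.065],"rotation":[0,0,0.8]},{"claw":0.07,"delta_pos":[-0.357,-0.268,-0.065],"rotation":[0,0,0.8]}]' 20; python3 -c "
from h import *
go([357,-380,240],.924)"
```

```text
clock: 1.27
eef_pos: [430.5, 147.3, 269.9]
eef_rot: [-3.14, 0.001, 2.003]
wrist_force: [-0.1, 0.8, -1.2]
finger_gap: 69.9
dp [-0.4479 -0.2878  0.0306] rot [-9.0000e-04  1.3000e-03  1.0793e+00] deg 61.8 mm 533.3
```

```bash
python3 -m pendant '[{"claw":0.07,"delta_pos":[-0.05,-0.032,0],"rotation":[0,0,0.12]},{"claw":0.07,"delta_pos":[-0.1,-0.064,0],"rotation":[0,0,0.25]},{"claw":0.07,"delta_pos":[-0.15,-0.096,0],"rotation":[0,0,0.37]},{"claw":0.07,"delta_pos":[-0.2,-0.128,0],"rotation":[0,0,0.5]},{"claw":0.06,"delta_pos":[-0.25,-0.16,0.01],"rotation":[0,0,0.62]},{"claw":0.06,"delta_pos":[-0.3,-0.192,0.02],"rotation":[0,0,0.75]},{"claw":0.06,"delta_pos":[-0.35,-0.224,0.03],"rotation":[0,0,0.88]},{"claw":0.06,"delta_pos":[-0.4,-0.256,0.03],"rotation":[0,0,1.0]},{"claw":0.06,"delta_pos":[-0.448,-0.288,0.03],"rotation":[0,0,1.08]},{"claw":0.06,"delta_pos":[-0.448,-0.288,0.03],"rotation":[0,0,1.08]}]'; python3 - <<'E'
from h import *
st=manip.read_state();print(st['eef_pos'],st['eef_rot'],st['joints'])
im=manip.camera('wrist');np.save('w1.npy',im)
k,y,_=stay(0.)
for n,P in dict(knob=[*k[:2],112],pin=[*b2w((-40,-164)),75.5],pivot=[*b2w((-10,16)),65],BR=[*b2w((0,-104)),55]).items():
    p=proj('wrist',P,st)[0];print(n,p.round(0)); cv2.circle(im,tuple(int(a) for a in p),4,(255,0,0),1)
cv2.imwrite('pics/w1.png',im[:,:,::-1])
E
```

```text
clock: 2.52
eef_pos: [356.4, -381.9, 239.6]
eef_rot: [-3.14, 0.001, 0.921]
wrist_force: [0.5, 1.0, 0.3]
finger_gap: 60.1
[ 356.37941516 -381.86511709  239.64124886] [-3.14011335e+00  1.26977209e-03  9.20625189e-01] [-0.8892121   0.21353549  1.54914085 -0.00161318  1.38005316 -0.23873329]
knob [278. 201.]
pin [278. 158.]
pivot [278. -39.]
BR [307.  91.]
```

View pics/w1.png

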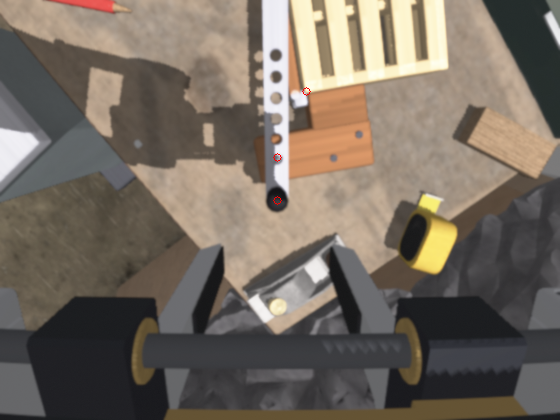

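```bash
python3 -c "
from h import *
k,y,_=stay(0.); go([k[0],k[1],78],y)"
```

```text
dp [0.0003 0.0008 0.1619] rot [-0.0013  0.001  -0.001 ] deg 0.1 mm 161.9
```

```bash
python3 -m pendant '[{"claw":0.06,"delta_pos":[0,0.001,0.05],"rotation":[0,0,0]},{"claw":0.06,"delta_pos":[0,0.001,0.1],"rotation":[0,0,0]},{"claw":0.06,"delta_pos":[0,0.001,0.14],"rotation":[0,0,0]},{"claw":0.06,"delta_pos":[0,0.001,0.162],"rotation":[0,0,0]},{"claw":0.06,"delta_pos":[0,0.001,0.162],"rotation":[0,0,0]},{"claw":0.01,"delta_pos":[0,0.001,0.162],"rotation":[0,0,0]},{"claw":0.01,"delta_pos":[0,0.001,0.162],"rotation":[0,0,0]},{"claw":0.01,"delta_pos":[0,0.001,0.162],"rotation":[0,0,0]},{"claw":0.01,"delta_pos":[0,0.001,0.162],"rotation":[0,0,0]}]' 30; python3 - <<'E'
from h import *
st=manip.read_state();print(st['eef_pos'],st['wrist_force'],st['finger_gap'])
# compute path
for th,tip in [(0,.15),(0,.26),(.3,.27),(.6,.27),(.9,.27),(1.2,.27),(1.5,.27),(1.8,.27),(1.97,.27),(1.97,.15),(1.97,0.)]:
    k,y,_=stay(th,tip); print(th,tip,tcp_knob(k,y,tip,17).round(1),round(y,3))
E
```

```text
clock: 3.7
eef_pos: [357.4, -381.0, 78.2]
eef_rot: [-3.141, 0.001, 0.923]
wrist_force: [-0.3, -0.5, 0.3]
finger_gap: 23.6
[ 357.43345994 -380.96676006   78.20643582] [-0.32243914 -0.5481207   0.27027355] 23.647123796953107
0 0.15 [ 360.2 -376.7  110.5] 0.924
0 0.26 [ 364.2 -371.5  133.7] 0.924
0.3 0.27 [ 365.3 -380.4  135.7] 1.12
0.6 0.27 [ 368.5 -393.5  135.7] 1.322
0.9 0.27 [ 376.9 -409.2  135.7] 1.533
1.2 0.27 [ 393.  -425.   135.7] 1.758
1.5 0.27 [ 418.7 -436.6  135.7] 2.008
1.8 0.27 [ 454.7 -436.6  135.7] 2.299
1.97 0.27 [ 478.7 -426.9  135.7] 2.496
1.97 0.15 [ 484.5 -431.3  110.5] 2.496
1.97 0.0 [ 488.3 -434.2   78. ] 2.496
```

```bash
cat >> h.py <<'E'
def path(wps):
    """wps list of (pos,yaw,tilt) -> prints"""
    for w in wps: go(*w)
def spath(l,back=17,off=(0,0)):
    for th,tip in l:
        k,y,_=stay(th,tip,off=off); go(tcp_knob(k,y,tip,back),y,tip)
E
python3 -c "
from h import *
spath([(0,.06),(0,.12),(0,.19),(0,.26)])"
```

```text
dp [ 0.0016 -0.0003 -0.0129] rot [-0.0009 -0.0589 -0.001 ] deg 3.4 mm 13.0
dp [ 0.0037 -0.0003 -0.0258] rot [-0.0009 -0.1189 -0.001 ] deg 6.8 mm 26.1
dp [ 0.0071 -0.0004 -0.0408] rot [-0.001  -0.1889 -0.001 ] deg 10.8 mm 41.4
dp [ 0.0116 -0.0004 -0.0555] rot [-0.001  -0.2589 -0.0009] deg 14.8 mm 56.7
```

```bash
python3 -m pendant '[{"claw":0.01,"delta_pos":[0,0,0],"rotation":[0,0,0]},{"claw":0.01,"delta_pos":[0,0,0],"rotation":[0,0,0]},{"claw":0.01,"delta_pos":[0.0016,0,-0.013],"rotation":[0,-0.059,0]},{"claw":0.01,"delta_pos":[0.0037,0,-0.026],"rotation":[0,-0.119,0]},{"claw":0.01,"delta_pos":[0.007,0,-0.041],"rotation":[0,-0.19,0]},{"claw":0.01,"delta_pos":[0.0116,0,-0.0555],"rotation":[0,-0.26,0]},{"claw":0.01,"delta_pos":[0.0116,0,-0.0555],"rotation":[0,-0.26,0]}]' 30; python3 - <<'E'
from h import *
st=manip.read_state();print(st['eef_pos'],st['wrist_force'],st['finger_gap'])
im=manip.camera('scene');crop(im,290,170,450,310,5,'pics/s2.png')
spath([(.15,.27),(.3,.27),(.45,.27),(.6,.27),(.75,.27),(.9,.27)])
E
```

```text
clock: 4.58
eef_pos: [365.1, -371.8, 134.5]
eef_rot: [3.141, 0.262, 0.925]
wrist_force: [-3.0, -4.2, 1.6]
finger_gap: 21.4
[ 365.07479045 -371.84716848  134.49254204] [-2.98812187 -4.23547619  1.58661864] 21.378136403930814
dp [-0.0029  0.002  -0.0011] rot [-0.0258 -0.0092 -0.0941] deg 5.6 mm 3.7
dp [-0.0066  0.0056 -0.0002] rot [-0.0517 -0.0092 -0.1893] deg 11.3 mm 8.7
dp [-0.0107  0.0102  0.0009] rot [-0.0779 -0.0091 -0.2859] deg 17.0 mm 14.8
dp [-0.0149  0.016   0.002 ] rot [-0.1046 -0.0091 -0.3841] deg 22.8 mm 22.0
dp [-0.0188  0.0234  0.0031] rot [-0.1319 -0.009  -0.4844] deg 28.8 mm 30.1
dp [-0.0221  0.0322  0.004 ] rot [-0.1599 -0.009  -0.5875] deg 34.9 mm 39.3
```

View pics/s2.png

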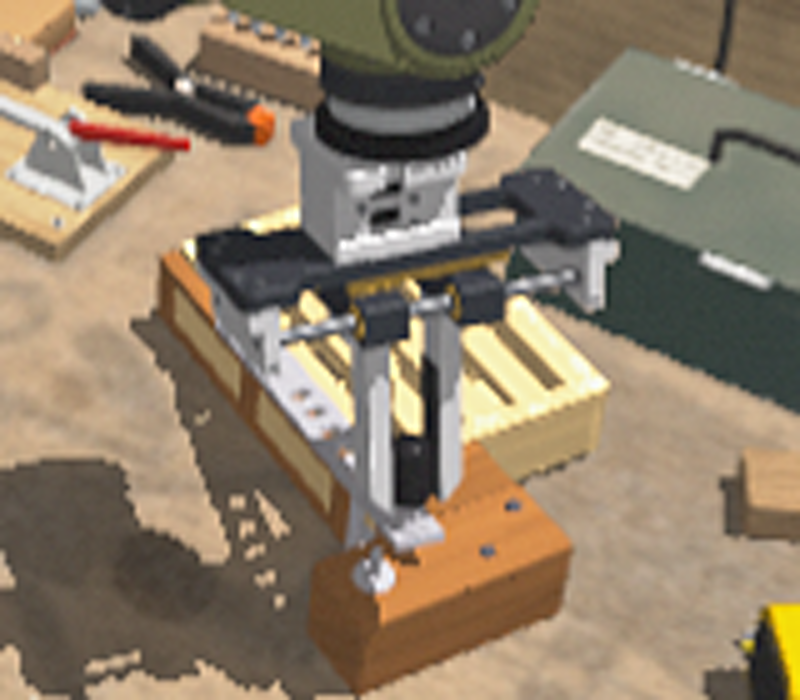

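```bash
python3 -m pendant '[{"claw":0.01,"delta_pos":[-0.003,0.002,-0.001],"rotation":[-0.026,-0.009,-0.094]},{"claw":0.01,"delta_pos":[-0.0066,0.0056,0],"rotation":[-0.052,-0.009,-0.189]},{"claw":0.01,"delta_pos":[-0.0107,0.0102,0.001],"rotation":[-0.078,-0.009,-0.286]},{"claw":0.01,"delta_pos":[-0.015,0.016,0.002],"rotation":[-0.105,-0.009,-0.384]},{"claw":0.01,"delta_pos":[-0.019,0.0234,0.003],"rotation":[-0.132,-0.009,-0.484]},{"claw":0.01,"delta_pos":[-0.022,0.032,0.004],"rotation":[-0.16,-0.009,-0.5875]},{"claw":0.01,"delta_pos":[-0.022,0.032,0.004],"rotation":[-0.16,-0.009,-0.5875]}]' 30; python3 - <<'E'
from h import *
st=manip.read_state();print(st['eef_pos'],st['wrist_force'],st['finger_gap'],st['joints'])
im=manip.camera('top');crop(im,310,140,470,290,4,'pics/t3.png')
spath([(1.05,.27),(1.2,.27),(1.35,.27),(1.5,.27),(1.65,.27),(1.8,.27),(1.9,.27),(1.97,.27)])
E
```

```text
clock: 5.5
eef_pos: [376.3, -409.3, 135.1]
eef_rot: [3.141, 0.269, 1.531]
wrist_force: [-0.5, -0.3, 0.1]
finger_gap: 21.5
[ 376.27062191 -409.29028093  135.05507183] [-0.49361419 -0.31709695  0.08470709] 21.456379281664063 [-0.79974302  0.28969198  1.73179369 -0.23904943  0.94608892 -0.63692038]
dp [-0.0078  0.0079  0.0015] rot [-0.0299 -0.0013 -0.1094] deg 6.5 mm 11.2
dp [-0.0149  0.0173  0.0035] rot [-0.0605 -0.0012 -0.2202] deg 13.1 mm 23.1
dp [-0.0209  0.0292  0.0051] rot [-0.0927 -0.0012 -0.3367] deg 20.0 mm 36.2
dp [-0.0251  0.0435  0.0063] rot [-0.1269 -0.0012 -0.4607] deg 27.4 mm 50.6
dp [-0.0264  0.0604  0.0067] rot [-0.1639 -0.0012 -0.5946] deg 35.3 mm 66.2
dp [-0.0236  0.0795  0.0059] rot [-0.2046 -0.0011 -0.7419] deg 44.1 mm 83.2
dp [-0.0187  0.0932  0.0045] rot [-0.2343 -0.0011 -0.8497] deg 50.5 mm 95.2
dp [-0.0134  0.1031  0.0031] rot [-0.2568 -0.0011 -0.9309] deg 55.3 mm 104.0
```

View pics/t3.png

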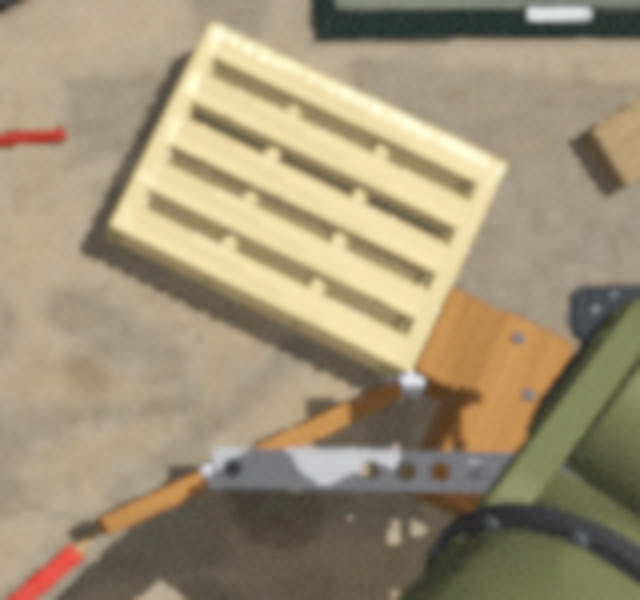

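```bash
python3 -m pendant '[{"claw":0.01,"delta_pos":[-0.008,0.008,0.0015],"rotation":[-0.03,-0.001,-0.109]},{"claw":0.01,"delta_pos":[-0.015,0.017,0.0035],"rotation":[-0.06,-0.001,-0.22]},{"claw":0.01,"delta_pos":[-0.021,0.029,0.005],"rotation":[-0.093,-0.001,-0.337]},{"claw":0.01,"delta_pos":[-0.025,0.0435,0.006],"rotation":[-0.127,-0.001,-0.461]},{"claw":0.01,"delta_pos":[-0.0264,0.0604,0.0067],"rotation":[-0.164,-0.001,-0.595]},{"claw":0.01,"delta_pos":[-0.0236,0.0795,0.006],"rotation":[-0.205,-0.001,-0.742]},{"claw":0.01,"delta_pos":[-0.019,0.093,0.0045],"rotation":[-0.234,-0.001,-0.85]},{"claw":0.01,"delta_pos":[-0.0134,0.103,0.003],"rotation":[-0.257,-0.001,-0.931]},{"claw":0.01,"delta_pos":[-0.0134,0.103,0.003],"rotation":[-0.257,-0.001,-0.931]}]' 30; python3 - <<'E'
from h import *
st=manip.read_state();print(st['eef_pos'],st['wrist_force'],st['finger_gap'],st['joints'])
im=manip.camera('wrist')
for n,P in dict(pin=[*b2w((-40,-164)),75.5],pivot=[*b2w((-10-120*np.sin(1.9726),-104+120*np.cos(1.9726))),65]).items():
    p=proj('wrist',P,st)[0];print(n,p.round(0)); cv2.circle(im,tuple(int(a) for a in p),4,(255,0,0),1)
cv2.imwrite('pics/w4.png',im[:,:,::-1])
im=manip.camera('scene');crop(im,290,170,450,310,5,'pics/s4.png')
spath([(1.972,.2),(1.972,.1),(1.972,0)])
E
```

```text
clock: 6.68
eef_pos: [478.5, -426.5, 135.2]
eef_rot: [3.141, 0.268, 2.494]
wrist_force: [-1.1, 0.7, -1.2]
finger_gap: 21.1
[ 478.47855831 -426.47569135  135.1793164 ] [-1.0900683   0.68699965 -1.20677769] 21.07368577397955 [-0.80289712  0.41857741  1.55403783  0.053437    0.90445567 -1.75325832]
pin [278.  13.]
pivot [ 277. -169.]
dp [-0.0012  0.0006  0.0152] rot [-0.0006  0.069  -0.0054] deg 4.0 mm 15.3
dp [-0.0002  0.0006  0.0371] rot [-0.0003  0.169  -0.0055] deg 9.7 mm 37.1
dp [0.0031 0.0006 0.0588] rot [-1.00e-04  2.69e-01 -5.50e-03] deg 15.4 mm 58.8
```

View pics/w4.png

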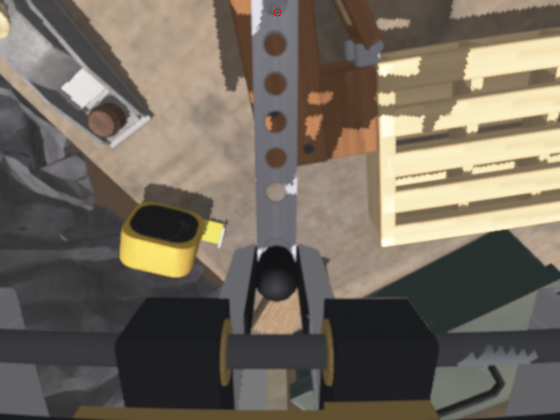

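View pics/s4.png

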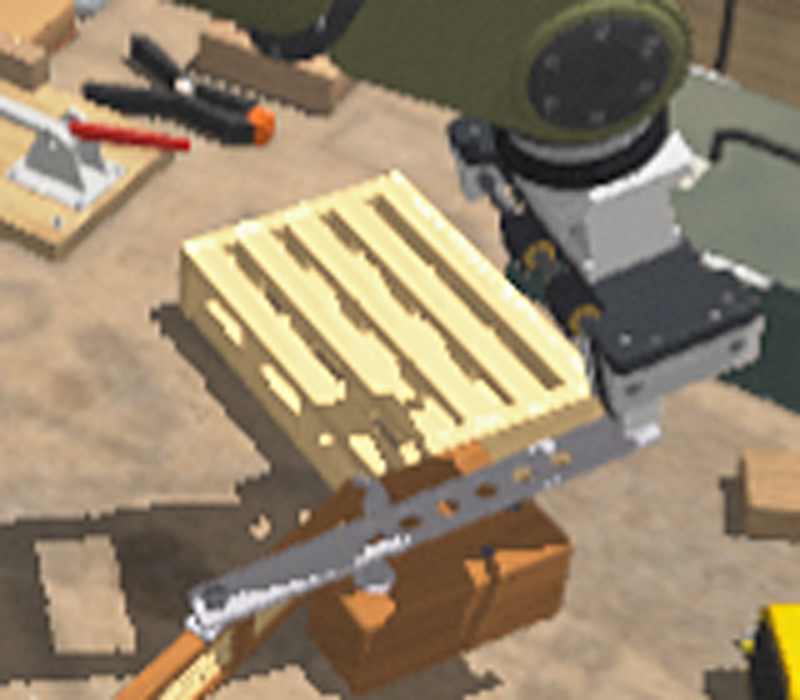

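```bash
python3 -m pendant '[{"claw":0.01,"delta_pos":[-0.001,0.0006,0.015],"rotation":[0,0.069,-0.005]},{"claw":0.01,"delta_pos":[-0.0005,0.0006,0.026],"rotation":[0,0.119,-0.005]},{"claw":0.01,"delta_pos":[0,0.0006,0.037],"rotation":[0,0.169,-0.005]},{"claw":0.01,"delta_pos":[0,0.0006,0.037],"rotation":[0,0.169,-0.005]}]' 30; python3 - <<'E'
from h import *
st=manip.read_state();print(st['eef_pos'],st['wrist_force'],st['finger_gap'])
im=manip.camera('wrist')
cv2.imwrite('pics/w5.png',im[:,:,::-1])
im=manip.camera('scene');crop(im,290,170,450,310,5,'pics/s5.png')
spath([(1.972,.05),(1.972,0)])
E
```

```text
clock: 7.28
eef_pos: [486.1, -432.3, 98.8]
eef_rot: [-3.141, 0.099, 2.496]
wrist_force: [-1.8, 0.9, -1.2]
finger_gap: 21.5
[ 486.05072483 -432.29129037   98.79076207] [-1.75169946  0.90627708 -1.16716029] 21.52145039154564
dp [-0.0009  0.0002  0.0112] rot [-0.0005  0.0508 -0.0016] deg 2.9 mm 11.2
dp [-0.0008  0.0002  0.0221] rot [-0.0004  0.1008 -0.0016] deg 5.8 mm 22.1
```

View pics/w5.png

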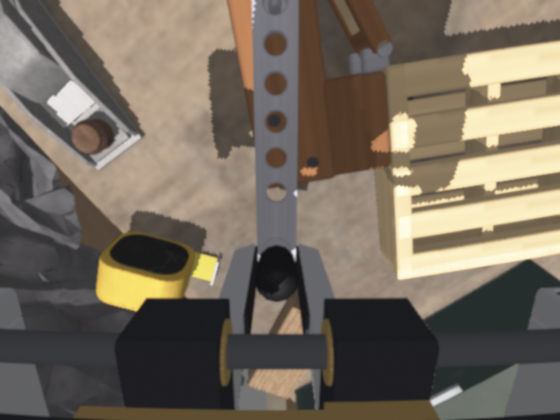

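View pics/s5.png

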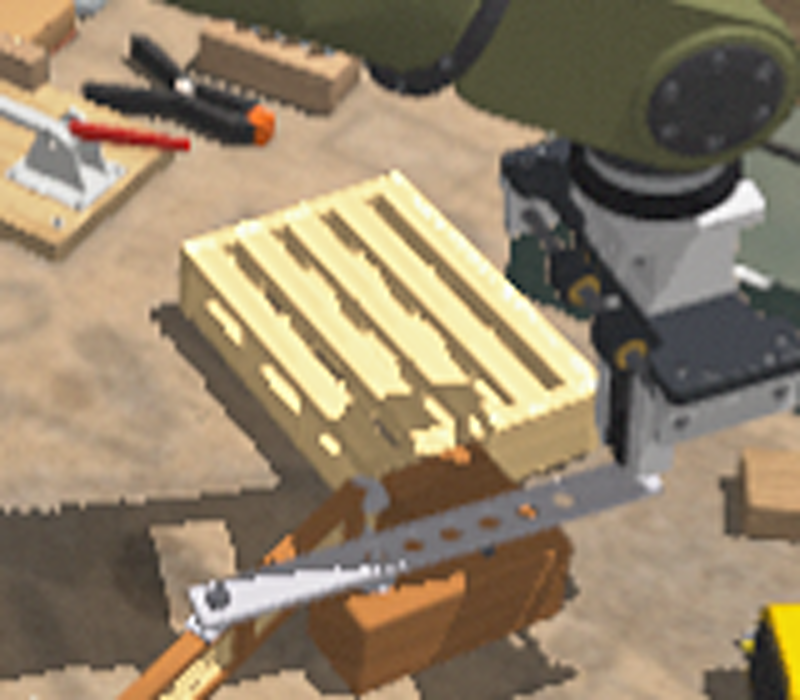

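```bash
python3 -m pendant '[{"claw":0.01,"delta_pos":[-0.001,0,0.011],"rotation":[0,0.05,0]},{"claw":0.01,"delta_pos":[-0.001,0,0.022],"rotation":[0,0.1,0]},{"claw":0.01,"delta_pos":[-0.001,0,0.022],"rotation":[0,0.1,0]}]' 30; python3 - <<'E'
from h import *
st=manip.read_state();print(st['eef_pos'],st['eef_rot'],st['wrist_force'],st['finger_gap'])
E
```

```text
clock: 7.75
eef_pos: [488.5, -434.3, 77.9]
eef_rot: [-3.141, 0.001, 2.496]
wrist_force: [-1.9, 1.7, -0.4]
finger_gap: 21.6
[ 488.52851258 -434.25112128   77.93765709] [-3.14117648e+00  1.06132992e-03  2.49585327e+00] [-1.89754672  1.73059839 -0.39717659] 21.60856852229825
```

Seated by the numbers; release, rise, then check.

```bash
python3 -m pendant '[{"claw":0.05,"delta_pos":[0,0,0],"rotation":[0,0,0]},{"claw":0.05,"delta_pos":[0,0,0],"rotation":[0,0,0]},{"claw":0.05,"delta_pos":[0,0,0],"rotation":[0,0,0]},{"claw":0.05,"delta_pos":[0,0,-0.05],"rotation":[0,0,0]},{"claw":0.05,"delta_pos":[0,0,-0.1],"rotation":[0,0,0]},{"claw":0.05,"delta_pos":[0,0,-0.16],"rotation":[0,0,0]},{"claw":0.05,"delta_pos":[0,0,-0.2],"rotation":[0,0,0]},{"claw":0.094,"delta_pos":[0,0,-0.2],"rotation":[0,0,0]}]' 30; python3 - <<'E'
from h import *
st=manip.read_state();print(st['eef_pos'],st['eef_rot'],st['wrist_force'],st['finger_gap'])
im=manip.camera('wrist')
cv2.imwrite('pics/w6.png',im[:,:,::-1])
im=manip.camera('scene');crop(im,290,170,450,310,5,'pics/s6.png')
im=manip.camera('top');cv2.imwrite('pics/t6.png',im[:,:,::-1])
E
```

```text
clock: 8.75
eef_pos: [489.0, -434.6, 281.8]
eef_rot: [-3.14, 0.008, 2.496]
wrist_force: [0.2, 0.1, -0.9]
finger_gap: 56.6
[ 488.97060974 -434.59139873  281.79131459] [-3.14035685  0.007567    2.49580121] [ 0.21876166  0.13089315 -0.94443849] 56.612412428782775
```

View pics/w6.png

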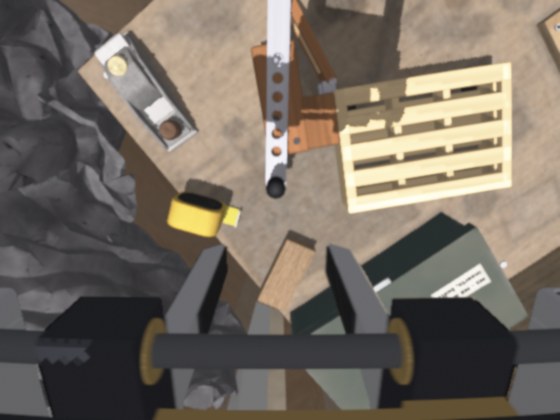

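View pics/s6.png

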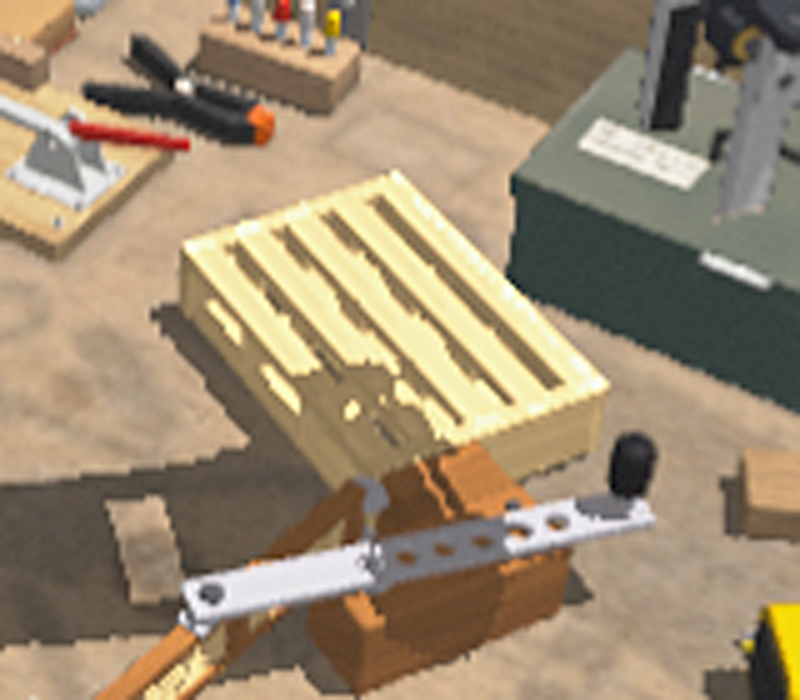

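View pics/t6.png

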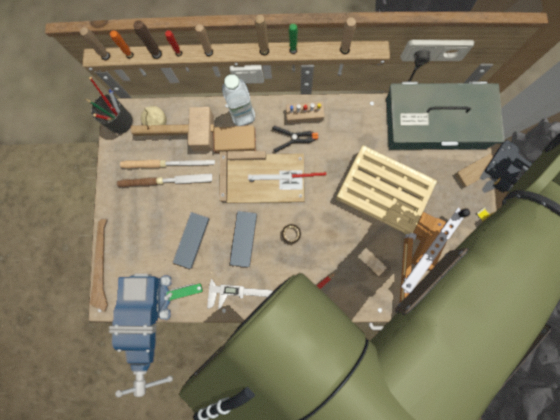

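```bash
python3 -c "
from h import *
go([410,114,240],3.009)
print(ray('top',[155,275],100), ray('top',[165,280],100),ray('top',[155,275],150))"
```

```text
dp [0.3921 0.3905 0.0367] rot [ 1.000e-04 -8.000e-04 -5.132e-01] deg 29.4 mm 554.6
[[342.31464939 311.68599437 100.        ]] [[330.53002764 286.93110281 100.        ]] [[342.80698853 294.80979041 150.        ]]
```

```bash
python3 -m pendant '[{"claw":0.07,"delta_pos":[0.04,0.04,0.004],"rotation":[0,0,-0.05]},{"claw":0.07,"delta_pos":[0.08,0.08,0.008],"rotation":[0,0,-0.1]},{"claw":0.07,"delta_pos":[0.12,0.12,0.01],"rotation":[0,0,-0.15]},{"claw":0.07,"delta_pos":[0.16,0.16,0.012],"rotation":[0,0,-0.2]},{"claw":0.07,"delta_pos":[0.2,0.2,0.015],"rotation":[0,0,-0.25]},{"claw":0.07,"delta_pos":[0.24,0.24,0.02],"rotation":[0,0,-0.3]},{"claw":0.07,"delta_pos":[0.28,0.28,0.025],"rotation":[0,0,-0.36]},{"claw":0.07,"delta_pos":[0.32,0.32,0.03],"rotation":[0,0,-0.42]},{"claw":0.07,"delta_pos":[0.36,0.36,0.035],"rotation":[0,0,-0.48]},{"claw":0.07,"delta_pos":[0.392,0.39,0.037],"rotation":[0,0,-0.513]}]' 30;
cat > stone.py <<'E'
from h import *
import sys
def look(fn):
    st=manip.read_state();im=manip.camera('wrist');cv2.imwrite(fn,im[:,:,::-1])
    print(st['eef_pos'].round(1),st['eef_rot'].round(3))
    hsv=cv2.cvtColor(im[:,:,::-1].copy(),cv2.COLOR_BGR2HSV)
    m=cv2.inRange(hsv,(95,20,60),(118,110,200)); m[290:]=0
    m=cv2.morphologyEx(m,cv2.MORPH_OPEN,np.ones((5,5)))
    for c in cv2.findContours(m,0,1)[0]:
        if cv2.contourArea(c)<1500: continue
        P=ray('wrist',c[:,0],24,st)[:,:2].astype(np.float32)
        r=cv2.minAreaRect(P); a=r[2]+(90 if r[1][1]>r[1][0] else 0)
        print(cv2.boundingRect(c),np.round(r[0],1),np.round(r[1],1),'axis',round((a+90)%180-90,1))
if __name__=='__main__': look(sys.argv[1])
E
python3 stone.py pics/w7.png
```

```text
clock: 10.15
eef_pos: [408.5, 115.4, 238.3]
eef_rot: [-3.141, -0.003, 3.011]
wrist_force: [0.2, -1.0, -0.4]
finger_gap: 69.8
[408.5 115.4 238.3] [-3.141e+00 -3.000e-03  3.011e+00]
(260, 149, 38, 111) [430.5 114.6] [ 44.3 136.5] axis -7.4
(358, 131, 65, 113) [427.  247.6] [ 46.8 133.6] axis -18.8
(417, 7, 39, 94) [282.2 309.3] [ 40.8 100.9] axis -0.1
(480, 0, 80, 101) [286.9 404.6] [ 92.4 106. ] axis -3.8
```

View pics/w7.png

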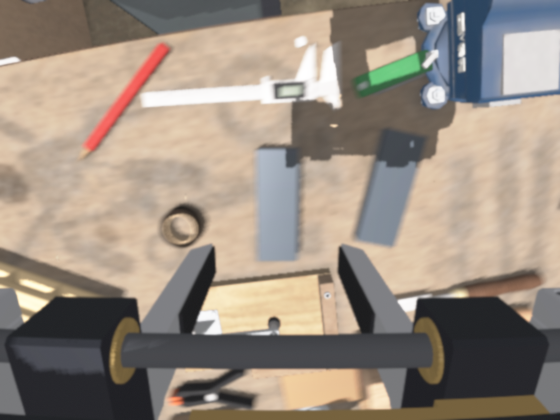

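```bash
python3 - <<'E'
from h import *
im=cv2.imread('pics/w7.png')
crop(im[:,:,::-1],230,120,440,270,3.8,'pics/w7c.png')
P=ray('wrist',[(258,147),(299,149),(297,261),(257,260)],24); print(P.round(1),P.mean(0))
E
```

```text
[[356.8 103.5  24. ]
 [365.  150.1  24. ]
 [503.  132.4  24. ]
 [495.3  82.6  24. ]] [430.03592545 117.15503856  24.        ]
```

View pics/w7c.png

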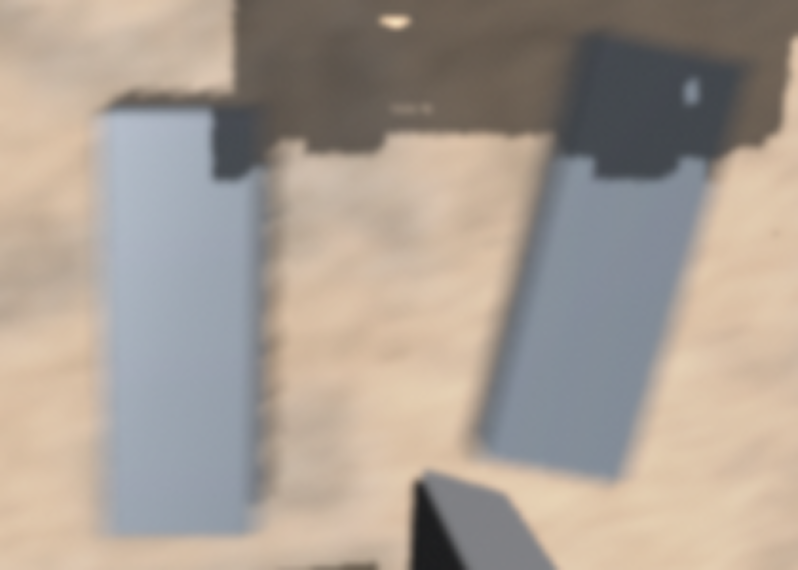

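```bash
python3 -c "
from h import *
go([406,117,4],3.0124)"
```

```text
dp [ 0.0008 -0.0018  0.2342] rot [ 0.0007 -0.0034  0.0014] deg 0.2 mm 234.2
```

```bash
python3 -m pendant '[{"claw":0.08,"delta_pos":[0,-0.002,0.05],"rotation":[0,-0.003,0]},{"claw":0.08,"delta_pos":[0,-0.002,0.1],"rotation":[0,-0.003,0]},{"claw":0.08,"delta_pos":[0,-0.002,0.15],"rotation":[0,-0.003,0]},{"claw":0.08,"delta_pos":[0,-0.002,0.19],"rotation":[0,-0.003,0]},{"claw":0.08,"delta_pos":[0.001,-0.002,0.22],"rotation":[0,-0.003,0]},{"claw":0.08,"delta_pos":[0.001,-0.002,0.234],"rotation":[0,-0.003,0]},{"claw":0.08,"delta_pos":[0.001,-0.002,0.234],"rotation":[0,-0.003,0]},{"claw":0.03,"delta_pos":[0.001,-0.002,0.234],"rotation":[0,-0.003,0]},{"claw":0.03,"delta_pos":[0.001,-0.002,0.234],"rotation":[0,-0.003,0]},{"claw":0.03,"delta_pos":[0.001,-0.002,0.234],"rotation":[0,-0.003,0]}]' 50
python3 -m pendant '[{"claw":0.03,"delta_pos":[0,0,0],"rotation":[0,0,0]},{"claw":0.03,"delta_pos":[0,0,0],"rotation":[0,0,0]},{"claw":0.03,"delta_pos":[0,0,0],"rotation":[0,0,0]}]' 50
python3 - <<'E'
from h import *
im=manip.camera('wrist');cv2.imwrite('pics/w8.png',im[:,:,::-1])
go([406,117,100],3.0124)
E
```

```text
clock: 11.45
eef_pos: [406.0, 116.8, 4.7]
eef_rot: [3.141, 0.0, 3.014]
wrist_force: [-1.7, -4.2, 2.6]
finger_gap: 53.5
clock: 11.82
eef_pos: [406.0, 116.8, 4.8]
eef_rot: [3.141, 0.0, 3.014]
wrist_force: [-0.0, 0.5, 0.1]
finger_gap: 49.6
dp [ 0.      0.0003 -0.0952] rot [0.0007 0.0003 0.0016] deg 0.1 mm 95.2
```

View pics/w8.png

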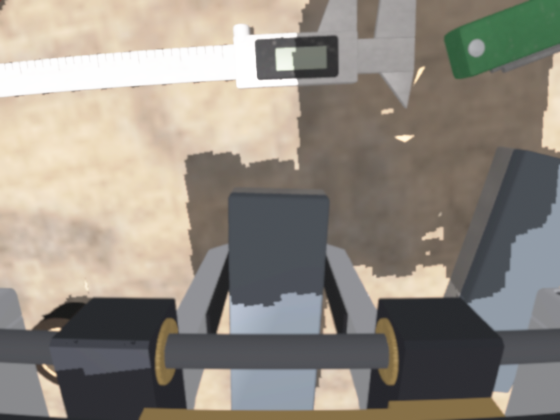

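```bash
python3 - <<'E'
from h import *
st=manip.read_state()
P=ray('wrist',[(230,194),(327,195)],24,st); 
Rc=R.from_euler('xyz',st['eef_rot']); print(P,Rc.inv().apply(P-st['eef_pos']))
E
python3 -m pendant '[{"claw":0.03,"delta_pos":[0,0,-0.02],"rotation":[0,0,0]},{"claw":0.03,"delta_pos":[0,0,-0.05],"rotation":[0,0,0]},{"claw":0.03,"delta_pos":[0,0,-0.08],"rotation":[0,0,0]},{"claw":0.03,"delta_pos":[0,0,-0.1],"rotation":[0,0,0]},{"claw":0.03,"delta_pos":[0,0,-0.1],"rotation":[0,0,0]}]' 50
python3 - <<'E'
from h import *
im=manip.camera('wrist');cv2.imwrite('pics/w9.png',im[:,:,::-1])
im=manip.camera('scene');crop(im,170,120,330,260,5,'pics/s9.png')
st=manip.read_state();print(st['wrist_force'],st['finger_gap'])
E
```

```text
[[359.71587057  99.63073968  24.        ]
 [366.15383476 146.38057544  24.        ]] [[ 43.74649008 -22.87807948 -19.2671161 ]
 [ 43.30874718  24.31092203 -19.2348111 ]]
clock: 12.5
eef_pos: [406.5, 116.8, 105.5]
eef_rot: [3.14, 0.002, 3.014]
wrist_force: [0.3, -1.0, -3.2]
finger_gap: 49.6
[-1.47140275  0.27943196 -4.00062115] 49.434083082619615
```

View pics/w9.png

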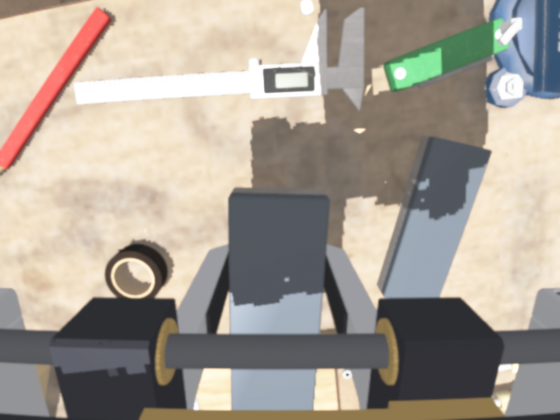

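View pics/s9.png

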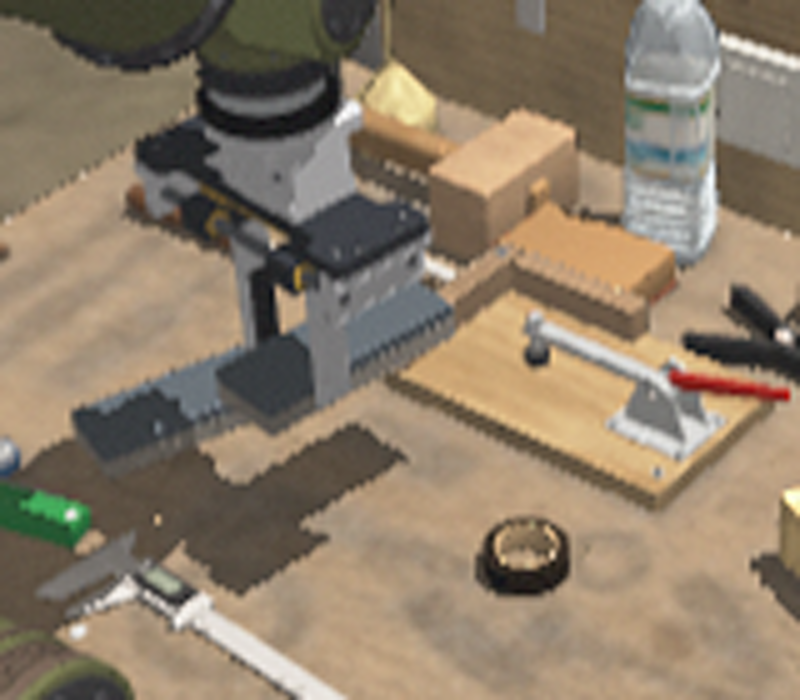

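```bash
python3 - <<'E'
from h import *
print(b2w((-111.5,0)),b2w((-111.5,62)))
go([*b2w((-111.5,0)),100],np.pi+AB)
E
```

```text
[ 391.68830092 -173.34249208] [ 420.41265509 -118.39787017]
dp [-0.0232 -0.2894  0.0038] rot [ 3.000e-04 -7.000e-04  3.541e-01] deg 20.3 mm 290.3
```

```bash
python3 -m pendant '[{"claw":0.03,"delta_pos":[-0.003,-0.035,0],"rotation":[0,0,0.04]},{"claw":0.03,"delta_pos":[-0.006,-0.07,0],"rotation":[0,0,0.08]},{"claw":0.03,"delta_pos":[-0.009,-0.105,0],"rotation":[0,0,0.12]},{"claw":0.03,"delta_pos":[-0.012,-0.14,0],"rotation":[0,0,0.17]},{"claw":0.03,"delta_pos":[-0.015,-0.175,0],"rotation":[0,0,0.22]},{"claw":0.03,"delta_pos":[-0.018,-0.21,0],"rotation":[0,0,0.27]},{"claw":0.03,"delta_pos":[-0.021,-0.245,0],"rotation":[0,0,0.31]},{"claw":0.03,"delta_pos":[-0.023,-0.275,0],"rotation":[0,0,0.354]},{"claw":0.03,"delta_pos":[-0.023,-0.289,0.004],"rotation":[0,0,0.354]},{"claw":0.03,"delta_pos":[-0.023,-0.289,0.004],"rotation":[0,0,0.354]}]' 50
python3 - <<'E'
from h import *
go([*b2w((-111.5,0)),21.3],np.pi+AB)
st=manip.read_state(); print(st['finger_gap'])
im=manip.camera('wrist');cv2.imwrite('pics/w10.png',im[:,:,::-1])
im=manip.camera('scene');crop(im,270,170,430,310,5,'pics/s10.png')
im=manip.camera('top');crop(im,310,140,470,290,4,'pics/t10.png')
E
```

```text
clock: 13.85
eef_pos: [391.0, -172.8, 98.7]
eef_rot: [3.141, -0.003, 2.66]
wrist_force: [-0.6, 0.7, -2.8]
finger_gap: 49.9
dp [-0.001  -0.0002  0.0774] rot [ 0.0003 -0.0028 -0.0002] deg 0.2 mm 77.4
49.8595719357237
```

View pics/w10.png

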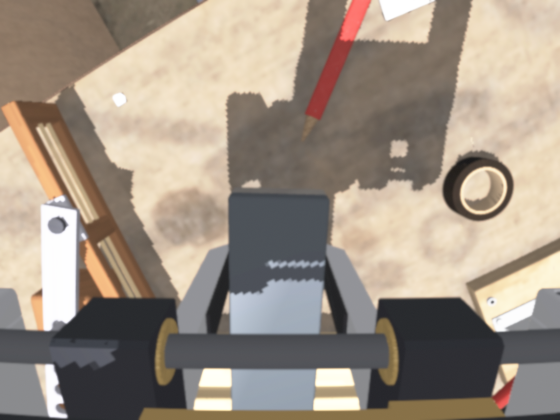

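View pics/t10.png

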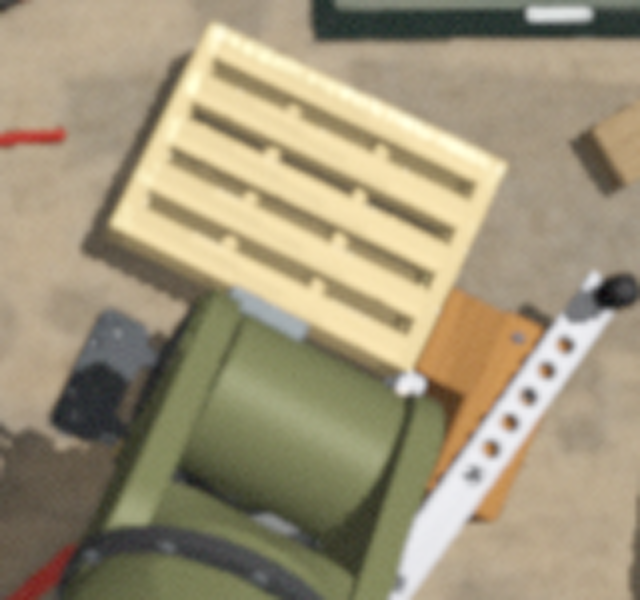

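View pics/s10.png

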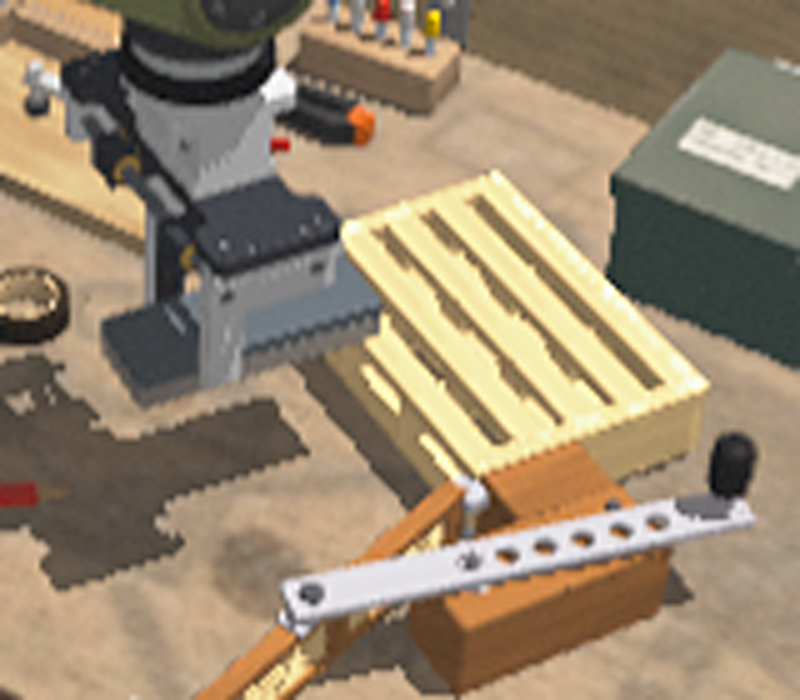

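```bash
python3 - <<'E'
from h import *
def f(uv,z):
    p=ray('top',[310+(uv[0]+.5)/4-.5,140+(uv[1]+.5)/4-.5],z)[0]
    return (RB.T@(p[:2]-OB)).round(1)
for uv in [(232,290),(307,325)]: print(f(uv,118))
for uv in [(212,24),(506,163),(410,378),(112,226)]: print(f(uv,55))
st=manip.read_state(); print(RB.T@(st['eef_pos'][:2]-OB))
E
```

```text
[-17.1  24.9]
[-15.8 -23.2]
[145.6 104.8]
[ 148.1 -100.7]
[  -3.7 -103.3]
[ -1.8 103.9]
[-112.18872372    1.07852248]
```

```bash
python3 -m pendant '[{"claw":0.03,"delta_pos":[-0.0,-0.0005,0.03],"rotation":[0,-0.003,0]},{"claw":0.03,"delta_pos":[-0.0,-0.0005,0.06],"rotation":[0,-0.003,0]},{"claw":0.03,"delta_pos":[-0.0,-0.0005,0.077],"rotation":[0,-0.003,0]},{"claw":0.03,"delta_pos":[-0.0,-0.0005,0.077],"rotation":[0,-0.003,0]}]' 50
python3 - <<'E'
from h import *
go([*b2w((-111.5,0.5)),21.3],np.pi+AB)
st=manip.read_state(); print(RB.T@(st['eef_pos'][:2]-OB),st['finger_gap'])
im=manip.camera('scene');crop(im,270,170,430,310,5,'pics/s11.png')
E
```

```text
clock: 14.5
eef_pos: [390.9, -171.5, 21.8]
eef_rot: [3.141, -0.0, 2.662]
wrist_force: [0.6, 0.3, -2.4]
finger_gap: 49.6
dp [-0.0016 -0.0008  0.0005] rot [ 0.0004 -0.0005  0.0026] deg 0.2 mm 1.9
[-113.10716334    1.28085961] 49.55208927332401
```

View pics/s11.png

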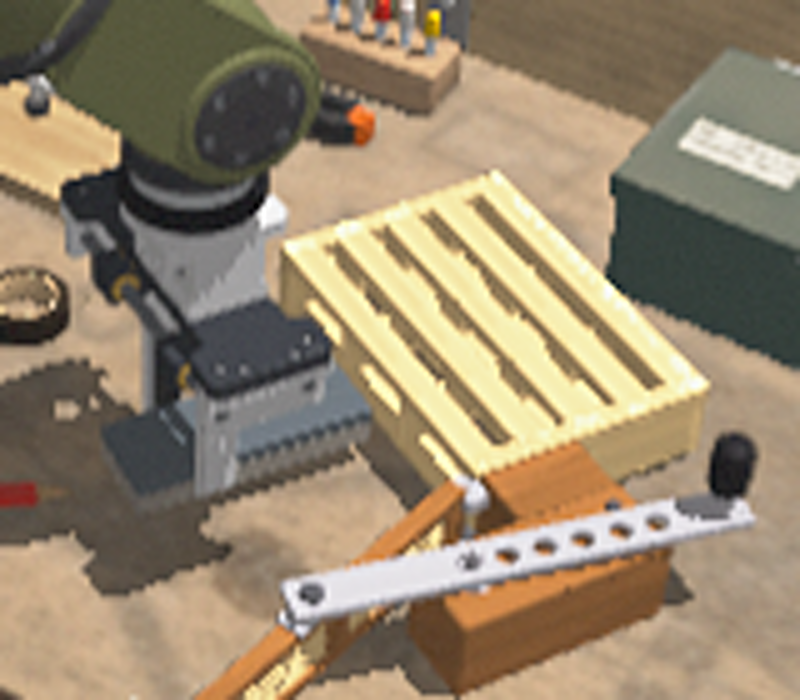

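```bash
python3 -m pendant '[{"claw":0.03,"delta_pos":[-0.012,-0.0008,0.0005],"rotation":[0,0,0.003]},{"claw":0.03,"delta_pos":[-0.024,-0.0008,0.0005],"rotation":[0,0,0.003]},{"claw":0.03,"delta_pos":[-0.036,-0.0008,0.0005],"rotation":[0,0,0.003]},{"claw":0.03,"delta_pos":[-0.045,-0.0008,0.0005],"rotation":[0,0,0.003]}]' 50
python3 - <<'E'
from h import *
st=manip.read_state(); print(RB.T@(st['eef_pos'][:2]-OB),st['finger_gap'],RB.T@st['wrist_force'][:2],st['moment'])
go([*b2w((-12,0.5)),21.3],np.pi+AB)
E
```

```text
clock: 15.05
eef_pos: [431.8, -193.8, 22.3]
eef_rot: [3.141, 0.001, 2.659]
wrist_force: [0.7, 0.5, -3.7]
finger_gap: 49.5
[-66.50504502   0.45176182] 49.45401931506439 [0.40753548 0.7624295 ] [0.08615894 0.08224806 0.00250535]
dp [-0.0545  0.0001  0.0011] rot [ 0.0004  0.0014 -0.0007] deg 0.1 mm 54.5
```

```bash
python3 -m pendant '[{"claw":0.03,"delta_pos":[-0.015,0,0.001],"rotation":[0,0,0]},{"claw":0.03,"delta_pos":[-0.03,0,0.001],"rotation":[0,0,0]},{"claw":0.03,"delta_pos":[-0.042,0,0.001],"rotation":[0,0,0]},{"claw":0.03,"delta_pos":[-0.054,0,0.0015],"rotation":[0,0,0]},{"claw":0.03,"delta_pos":[-0.054,0,0.003],"rotation":[0,0,0]}]' 50
python3 - <<'E'
from h import *
st=manip.read_state(); print(RB.T@(st['eef_pos'][:2]-OB),st['finger_gap'],RB.T@st['wrist_force'][:2],st['moment'])
E
```

```text
clock: 15.68
eef_pos: [480.4, -219.2, 19.4]
eef_rot: [3.141, 0.002, 2.659]
wrist_force: [0.9, 1.6, -1.7]
finger_gap: 49.6
[-11.65057661   0.47657414] 49.636593567184256 [-7.53427535e-04  1.84659358e+00] [ 0.27913029 -0.3249112   0.26152598]
```

```bash
python3 -m pendant '[{"claw":0.07,"delta_pos":[0,0,0],"rotation":[0,0,0]},{"claw":0.07,"delta_pos":[0,0,0],"rotation":[0,0,0]},{"claw":0.07,"delta_pos":[0,0,0],"rotation":[0,0,0]},{"claw":0.07,"delta_pos":[0.002,0,-0.03],"rotation":[0,0,0]},{"claw":0.07,"delta_pos":[0.03,0,-0.05],"rotation":[0,0,0]},{"claw":0.0,"delta_pos":[0.065,0,-0.05],"rotation":[0,0,0]},{"claw":0.0,"delta_pos":[0.08,0,-0.05],"rotation":[0,0,0]},{"claw":0.0,"delta_pos":[0.08,0,-0.05],"rotation":[0,0,0]},{"claw":0.0,"delta_pos":[0.08,0,-0.05],"rotation":[0,0,0]},{"claw":0.0,"delta_pos":[0.08,0,-0.05],"rotation":[0,0,0]}]' 20
python3 - <<'E'
from h import *
st=manip.read_state(); print(RB.T@(st['eef_pos'][:2]-OB),st['finger_gap'])
go([*b2w((-92,0.5)),25],np.pi+AB)
im=manip.camera('wrist');cv2.imwrite('pics/w12.png',im[:,:,::-1])
im=manip.camera('scene');crop(im,270,170,430,310,5,'pics/s12.png')
E
```

```text
clock: 16.92
eef_pos: [409.8, -182.3, 69.1]
eef_rot: [3.141, 0.002, 2.659]
wrist_force: [-0.1, 0.4, 0.4]
finger_gap: 23.3
[-91.29590875   0.47953399] 23.2718424594347
dp [0.0008 0.     0.0441] rot [ 0.0004  0.0024 -0.0006] deg 0.1 mm 44.1
```

View pics/w12.png

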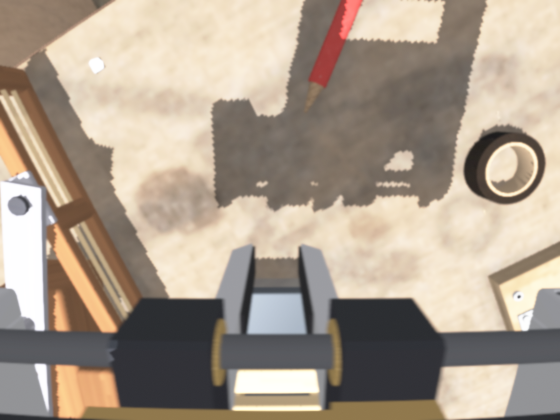

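View pics/s12.png

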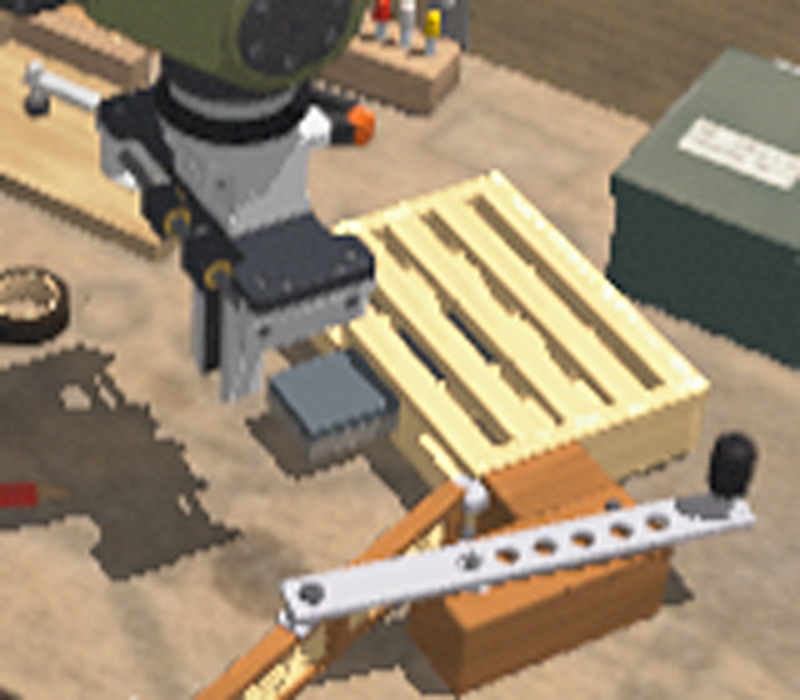

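```bash
python3 -m pendant '[{"claw":0.01,"delta_pos":[0,0,0.03],"rotation":[0,0.002,0]},{"claw":0.01,"delta_pos":[0,0,0.044],"rotation":[0,0.002,0]},{"claw":0.01,"delta_pos":[-0.01,0,0.044],"rotation":[0,0.002,0]},{"claw":0.01,"delta_pos":[-0.022,0,0.044],"rotation":[0,0.002,0]},{"claw":0.01,"delta_pos":[-0.034,0,0.044],"rotation":[0,0.002,0]},{"claw":0.01,"delta_pos":[-0.046,0,0.044],"rotation":[0,0.002,0]},{"claw":0.01,"delta_pos":[-0.058,0,0.044],"rotation":[0,0.002,0]},{"claw":0.01,"delta_pos":[-0.068,0,0.044],"rotation":[0,0.002,0]},{"claw":0.01,"delta_pos":[-0.076,0,0.044],"rotation":[0,0.002,0]}]' 20
python3 - <<'E'
from h import *
st=manip.read_state(); print(RB.T@(st['eef_pos'][:2]-OB),st['finger_gap'],RB.T@st['wrist_force'][:2])
E
```

```text
clock: 18.15
eef_pos: [477.5, -217.7, 25.1]
eef_rot: [3.141, -0.0, 2.659]
wrist_force: [-2.9, 1.9, 2.7]
finger_gap: 10.1
[-14.87537256   0.46148117] 10.14683141140606 [-3.47077897  0.27753247]
```

Push a few mm at a time until the back is felt.

```bash
python3 -m pendant '[{"claw":0.01,"delta_pos":[-0.002,0,0],"rotation":[0,0,0]},{"claw":0.01,"delta_pos":[-0.004,0,0],"rotation":[0,0,0]},{"claw":0.01,"delta_pos":[-0.005,0,0],"rotation":[0,0,0]}]' 20
python3 - <<'E'
from h import *
st=manip.read_state(); print(RB.T@(st['eef_pos'][:2]-OB),RB.T@st['wrist_force'][:2])
E
python3 -m pendant '[{"claw":0.01,"delta_pos":[-0.001,0,0],"rotation":[0,0,0]},{"claw":0.01,"delta_pos":[-0.002,0,0],"rotation":[0,0,0]}]' 20
python3 - <<'E'
from h import *
st=manip.read_state(); print(RB.T@(st['eef_pos'][:2]-OB),RB.T@st['wrist_force'][:2])
im=manip.camera('scene');crop(im,270,170,430,310,5,'pics/s13.png')
E
```

```text
clock: 18.52
eef_pos: [480.4, -219.2, 25.0]
eef_rot: [3.141, -0.004, 2.659]
wrist_force: [-17.1, 8.8, 15.6]
finger_gap: 10.1
[-11.61758543   0.47208608] [-19.21468306  -0.10771325]
clock: 18.77
eef_pos: [480.4, -219.2, 25.0]
eef_rot: [3.141, -0.009, 2.66]
wrist_force: [-21.2, 9.7, 17.7]
finger_gap: 9.9
[-11.62069106   0.47499417] [-23.33937546  -1.22174053]
```

View pics/s13.png

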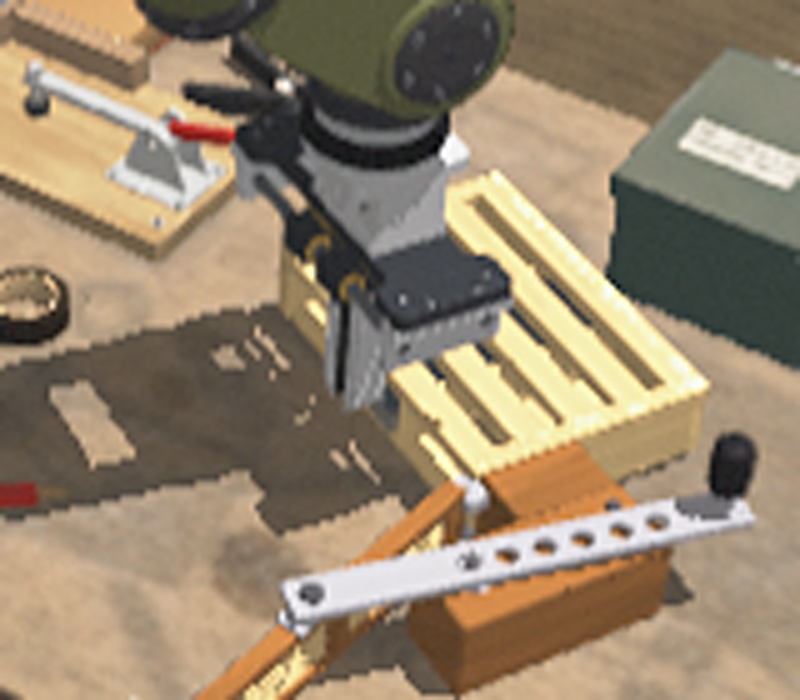

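```bash
python3 -m pendant '[{"claw":0.01,"delta_pos":[0.02,0,0],"rotation":[0,0.009,0]},{"claw":0.01,"delta_pos":[0.06,0,0],"rotation":[0,0.009,0]},{"claw":0.01,"delta_pos":[0.1,0,-0.03],"rotation":[0,0.009,0]},{"claw":0.06,"delta_pos":[0.1,0.03,-0.09],"rotation":[0,0.009,0]},{"claw":0.07,"delta_pos":[0.1,0.09,-0.12],"rotation":[0,0.009,0]},{"claw":0.07,"delta_pos":[0.1,0.15,-0.15],"rotation":[0,0.009,0]},{"claw":0.07,"delta_pos":[0.1,0.19,-0.17],"rotation":[0,0.009,0]}]' 20
python3 - <<'E'
from h import *
im=manip.camera('scene');crop(im,300,170,430,290,6,'pics/s14.png')
st=manip.read_state();print(st['eef_pos'])
im=manip.camera('top');cv2.imwrite('pics/t14.png',im[:,:,::-1]);crop(im,310,140,470,290,4,'pics/t14c.png')
E
```

```text
clock: 19.7
eef_pos: [482.1, -3.5, 197.5]
eef_rot: [3.141, -0.017, 2.66]
wrist_force: [1.3, -1.2, 0.2]
finger_gap: 46.5
[4.84858525e+02 2.96727619e-01 2.00578826e+02]
```

View pics/s14.png

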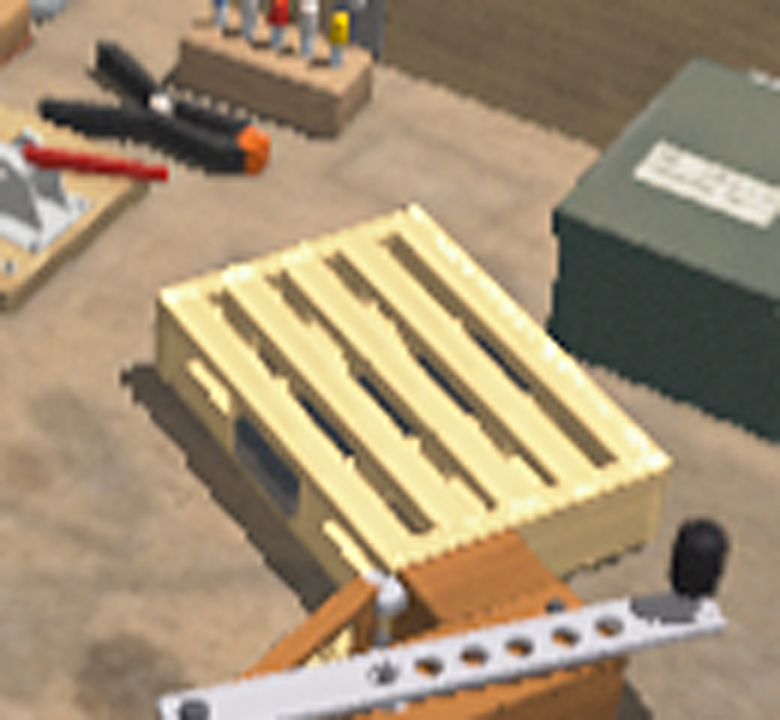

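View pics/t14.png

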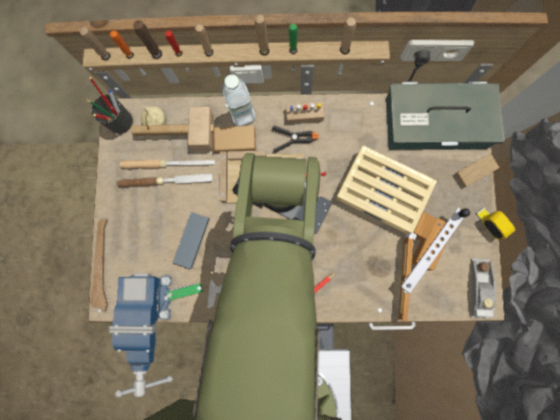

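```bash
python3 - <<'E'
from h import *
# stone check + vise height
im=cv2.imread('pics/scene0.png')[:,:,::-1]; crop(im,70,150,250,300,4,'pics/vs.png')
im=cv2.imread('pics/top0.png')[:,:,::-1]; crop(im,80,250,220,400,4,'pics/vt.png')
E
```

```text
(no output)
```

View pics/vs.png

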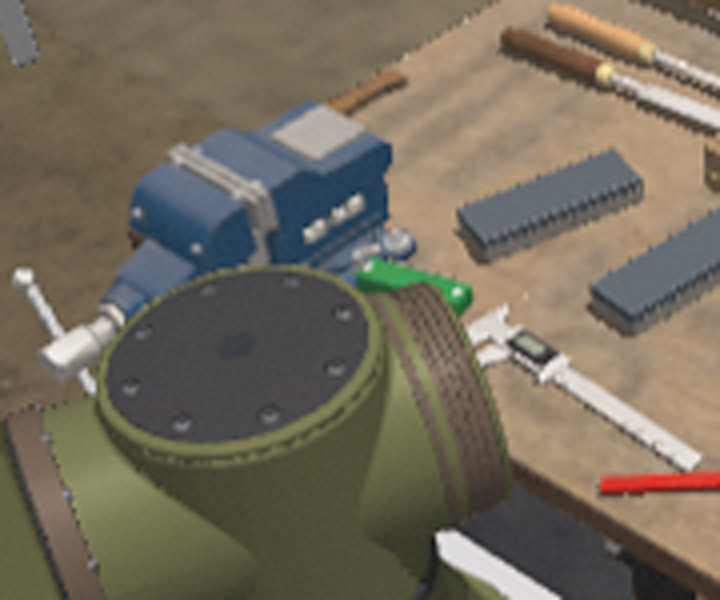

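View pics/vt.png

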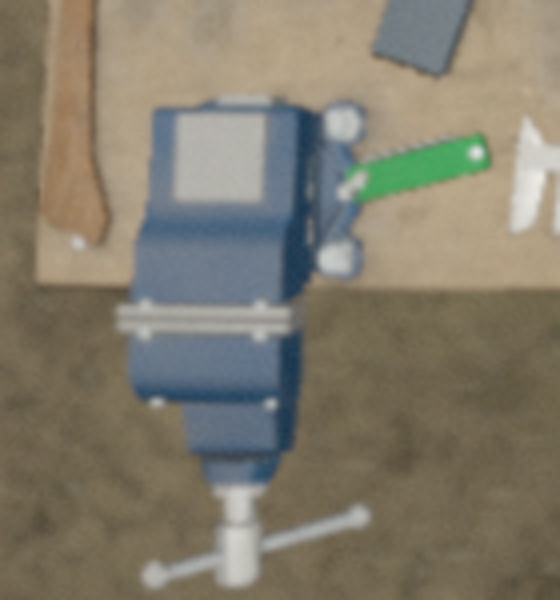

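```bash
python3 - <<'E'
from h import *
for z in (60,80,100,120,140,160):
    a=ray('top',[(146,278.3),(156,278)],z); b=ray('scene',[(161,181.5),(167.5,188)],z); print(z,a[0].round(0),b[0].round(0),'|',a[1].round(0),b[1].round(0))
E
```

```text
60 [334. 348.  60.] [378. 389.  60.] | [335. 322.  60.] [366. 346.  60.]
80 [334. 341.  80.] [361. 365.  80.] | [335. 316.  80.] [349. 322.  80.]
100 [334. 333. 100.] [344. 341. 100.] | [335. 309. 100.] [333. 299. 100.]
120 [335. 326. 120.] [327. 317. 120.] | [336. 302. 120.] [316. 276. 120.]
140 [335. 319. 140.] [310. 292. 140.] | [336. 296. 140.] [300. 253. 140.]
160 [336. 312. 160.] [294. 268. 160.] | [336. 289. 160.] [283. 229. 160.]
```

```bash
python3 -c "
from h import *
go([408,254,235],2.8135)"
```

```text
dp [ 0.1854  0.1926 -0.0332] rot [ 0.0039 -0.0137 -0.1499] deg 8.6 mm 269.4
```

```bash
python3 -m pendant '[{"claw":0.08,"delta_pos":[0.04,0.04,-0.01],"rotation":[0.001,-0.003,-0.03]},{"claw":0.08,"delta_pos":[0.08,0.08,-0.02],"rotation":[0.002,-0.006,-0.06]},{"claw":0.08,"delta_pos":[0.12,0.12,-0.025],"rotation":[0.003,-0.009,-0.1]},{"claw":0.08,"delta_pos":[0.15,0.16,-0.03],"rotation":[0.004,-0.012,-0.13]},{"claw":0.08,"delta_pos":[0.185,0.193,-0.033],"rotation":[0.004,-0.014,-0.15]},{"claw":0.08,"delta_pos":[0.185,0.193,-0.033],"rotation":[0.004,-0.014,-0.15]}]' 50
python3 stone.py pics/w15.png; python3 -c "
from h import *
go([406.5,255,4],2.8135)"
```

```text
clock: 20.55
eef_pos: [407.7, 255.8, 234.5]
eef_rot: [3.141, 0.001, 2.817]
wrist_force: [-0.2, -0.1, 1.1]
finger_gap: 79.9
[407.7 255.8 234.5] [3.141e+00 1.000e-03 2.817e+00]
(255, 149, 41, 112) [428.4 246.6] [ 47.5 136.7] axis -18.5
(276, 0, 131, 110) [278.3 366.5] [132.7 117.7] axis 88.2
dp [1.900e-03 1.000e-04 2.304e-01] rot [-0.0003  0.0005  0.002 ] deg 0.1 mm 230.4
```

View pics/w15.png

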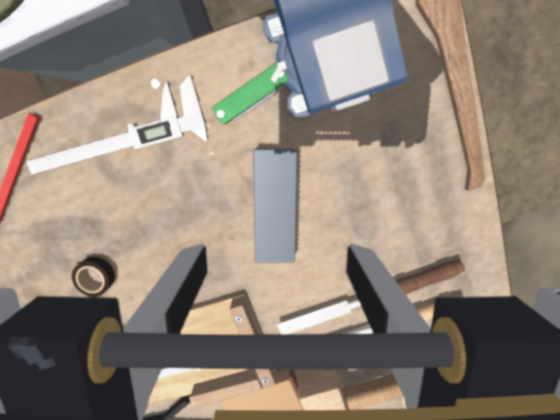

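```bash
python3 -m pendant '[{"claw":0.08,"delta_pos":[0.001,0,0.05],"rotation":[0,0,0]},{"claw":0.08,"delta_pos":[0.001,0,0.1],"rotation":[0,0,0]},{"claw":0.08,"delta_pos":[0.001,0,0.15],"rotation":[0,0,0]},{"claw":0.08,"delta_pos":[0.001,0,0.19],"rotation":[0,0,0]},{"claw":0.08,"delta_pos":[0.002,0,0.22],"rotation":[0,0,0]},{"claw":0.08,"delta_pos":[0.002,0,0.23],"rotation":[0,0,0]},{"claw":0.08,"delta_pos":[0.002,0,0.23],"rotation":[0,0,0]},{"claw":0.03,"delta_pos":[0.002,0,0.23],"rotation":[0,0,0]},{"claw":0.03,"delta_pos":[0.002,0,0.23],"rotation":[0,0,0]},{"claw":0.03,"delta_pos":[0.002,0,0.23],"rotation":[0,0,0]}]' 50
python3 -m pendant '[{"claw":0.03,"delta_pos":[0,0,0],"rotation":[0,0,0]},{"claw":0.03,"delta_pos":[0,0,0],"rotation":[0,0,0]},{"claw":0.03,"delta_pos":[0,0,0],"rotation":[0,0,0]}]' 50
python3 - <<'E'
from h import *
st=manip.read_state();im=manip.camera('wrist');cv2.imwrite('pics/w16.png',im[:,:,::-1])
c=np.array(im[150:240,275]).mean(1); print(np.diff(c).round(0))
E
```

```text
clock: 21.85
eef_pos: [406.6, 255.1, 4.9]
eef_rot: [3.141, 0.001, 2.816]
wrist_force: [-0.4, 0.3, 0.0]
finger_gap: 53.7
clock: 22.22
eef_pos: [406.5, 255.1, 4.8]
eef_rot: [3.141, 0.001, 2.816]
wrist_force: [-1.0, -0.8, -0.7]
finger_gap: 49.6
[  0.   0.  -0.   1.   0.   1.  -0.   0.   1.   0.   0.  -0.   0.   0.
   0.  -1.   0.   0.  -1.   1.  -0.   0.  -1.   0.  -0.   1.   0.  -0.
   0.   0.   0.  -2.  -4.  -3.  -3.  -2.  -3. -10. -10.  -4.   2.   4.
   2.   2.   1.  -1.   0.   0.   0.   0.   0.   0.  -0.   0.   0.   0.
  -1.  -1.   1.   0.   0.   1.  -1.   1.   0.   0.  -2.   1.  -0.   0.
   1.  -1.   0.   0.   0.  -0.   0.   0.   1.  -1.   0.   1.  -1.   0.
   0.   0.   0.  -0.   0.]
```

View pics/w16.png

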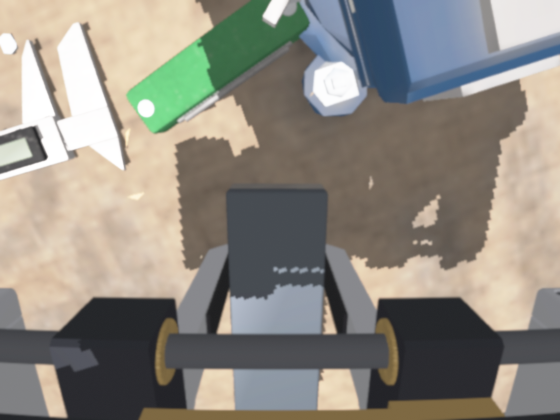

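```bash
python3 -m pendant '[{"claw":0.03,"delta_pos":[0,0,-0.02],"rotation":[0,0,0]},{"claw":0.03,"delta_pos":[0,0,-0.05],"rotation":[0,0,0]},{"claw":0.03,"delta_pos":[0,0,-0.08],"rotation":[0,0,0]},{"claw":0.03,"delta_pos":[0,0,-0.095],"rotation":[0,0,0]},{"claw":0.03,"delta_pos":[0,0,-0.095],"rotation":[0,0,0]}]' 50
python3 - <<'E'
from h import *
st=manip.read_state();im=manip.camera('wrist');cv2.imwrite('pics/w17.png',im[:,:,::-1]);print(st['wrist_force'],st['finger_gap'])
go([*b2w((-109.5,62.5)),98],np.pi+AB)
E
```

```text
clock: 22.9
eef_pos: [406.6, 255.2, 100.0]
eef_rot: [3.141, 0.002, 2.816]
wrist_force: [-0.4, 0.0, -4.6]
finger_gap: 49.8
[-0.37515055  0.03358516 -4.5996207 ] 49.806809619453276
dp [-0.1351 -0.349   0.0013] rot [-0.0002  0.0005  0.1558] deg 8.9 mm 374.2
```

View pics/w17.png

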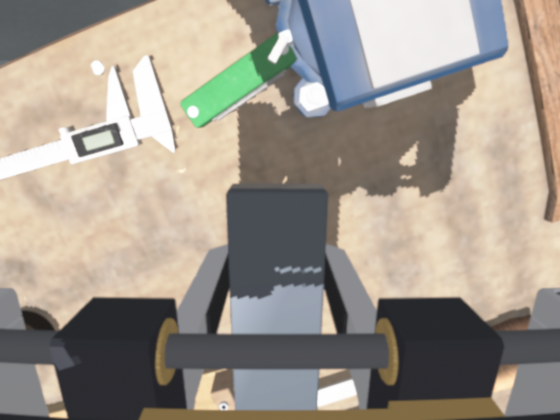

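```bash
python3 -m pendant '[{"claw":0.03,"delta_pos":[-0.015,-0.039,0],"rotation":[0,0,0.018]},{"claw":0.03,"delta_pos":[-0.03,-0.078,0],"rotation":[0,0,0.035]},{"claw":0.03,"delta_pos":[-0.045,-0.117,0],"rotation":[0,0,0.052]},{"claw":0.03,"delta_pos":[-0.06,-0.156,0],"rotation":[0,0,0.07]},{"claw":0.03,"delta_pos":[-0.075,-0.195,0],"rotation":[0,0,0.09]},{"claw":0.03,"delta_pos":[-0.09,-0.234,0],"rotation":[0,0,0.11]},{"claw":0.03,"delta_pos":[-0.105,-0.273,0],"rotation":[0,0,0.125]},{"claw":0.03,"delta_pos":[-0.12,-0.312,0],"rotation":[0,0,0.14]},{"claw":0.03,"delta_pos":[-0.135,-0.345,0.001],"rotation":[0,0,0.156]},{"claw":0.03,"delta_pos":[-0.135,-0.349,0.001],"rotation":[0,0,0.156]}]' 50
python3 - <<'E'
from h import *
st=manip.read_state(); print(st['finger_gap'],st['wrist_force'])
go([*b2w((-109.5,62.5)),21.3],np.pi+AB)
im=manip.camera('wrist');cv2.imwrite('pics/w18.png',im[:,:,::-1])
im=manip.camera('top');crop(im,290,140,450,290,4,'pics/t18.png')
E
```

```text
clock: 24.2
eef_pos: [421.7, -120.4, 96.9]
eef_rot: [-3.141, -0.002, 2.657]
wrist_force: [0.7, 0.5, -2.7]
finger_gap: 49.7
49.68082412562286 [ 0.71209714  0.5413164  -2.69868244]
dp [-0.0001  0.0017  0.0756] rot [-0.0005 -0.0017 -0.0029] deg 0.2 mm 75.7
```

View pics/w18.png

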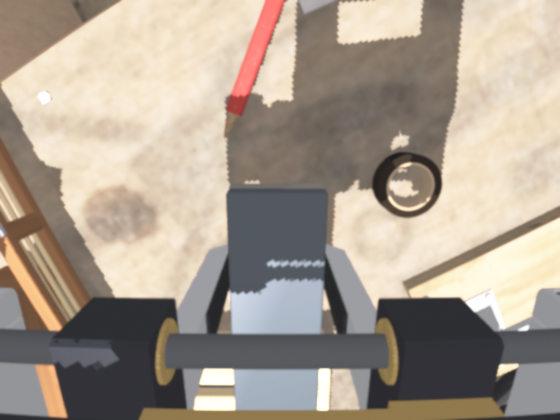

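View pics/t18.png

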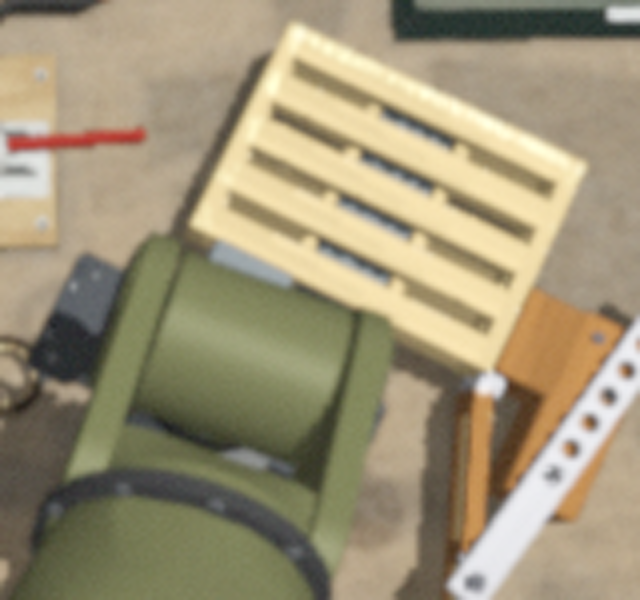

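```bash
python3 -m pendant '[{"claw":0.03,"delta_pos":[0,0.0015,0.03],"rotation":[0,-0.002,-0.003]},{"claw":0.03,"delta_pos":[0,0.0015,0.06],"rotation":[0,-0.002,-0.003]},{"claw":0.03,"delta_pos":[0,0.0015,0.075],"rotation":[0,-0.002,-0.003]},{"claw":0.03,"delta_pos":[0,0.0015,0.0755],"rotation":[0,-0.002,-0.003]}]' 50
python3 - <<'E'
from h import *
st=manip.read_state(); print(RB.T@(st['eef_pos'][:2]-OB),st['finger_gap'])
go([*b2w((-62,62.5)),21.3],np.pi+AB)
E
```

```text
clock: 24.8
eef_pos: [421.8, -116.8, 21.2]
eef_rot: [-3.141, -0.001, 2.663]
wrist_force: [-0.5, 0.4, -3.3]
finger_gap: 49.9
[-110.99908859   64.09519528] 49.905900417827645
dp [-0.049  -0.0017 -0.0002] rot [-0.0005 -0.0014  0.0027] deg 0.2 mm 49.0
```

```bash
python3 -m pendant '[{"claw":0.03,"delta_pos":[-0.006,-0.0016,-0.0005],"rotation":[0,0,0.003]},{"claw":0.03,"delta_pos":[-0.018,-0.0016,-0.0005],"rotation":[0,0,0.003]},{"claw":0.03,"delta_pos":[-0.03,-0.0016,-0.0005],"rotation":[0,0,0.003]},{"claw":0.03,"delta_pos":[-0.04,-0.0016,-0.0005],"rotation":[0,0,0.003]},{"claw":0.03,"delta_pos":[-0.048,-0.0016,-0.0005],"rotation":[0,0,0.003]}]' 50
python3 - <<'E'
from h import *
st=manip.read_state(); print(RB.T@(st['eef_pos'][:2]-OB),st['finger_gap'],RB.T@st['wrist_force'][:2],st['moment'])
go([*b2w((-12,62.5)),20.3],np.pi+AB)
E
```

```text
clock: 25.42
eef_pos: [464.3, -140.7, 21.6]
eef_rot: [-3.141, -0.001, 2.659]
wrist_force: [-0.1, 0.8, -4.0]
finger_gap: 49.3
[-62.29054827  62.57008911] 49.28877521224172 [-0.40964608  0.66918141] [ 0.05704906  0.08181528 -0.00077854]
dp [-0.0503 -0.      0.0012] rot [-0.0005 -0.0015 -0.0005] deg 0.1 mm 50.3
```

```bash
python3 -m pendant '[{"claw":0.03,"delta_pos":[-0.014,0,0.0005],"rotation":[0,0,0]},{"claw":0.03,"delta_pos":[-0.028,0,0.0005],"rotation":[0,0,0]},{"claw":0.03,"delta_pos":[-0.04,0,0.0005],"rotation":[0,0,0]},{"claw":0.03,"delta_pos":[-0.05,0,0.001],"rotation":[0,0,0]},{"claw":0.03,"delta_pos":[-0.05,0,0.0025],"rotation":[0,0,0]}]' 50
python3 - <<'E'
from h import *
st=manip.read_state(); print(RB.T@(st['eef_pos'][:2]-OB),st['finger_gap'],RB.T@st['wrist_force'][:2])
E
python3 -m pendant '[{"claw":0.07,"delta_pos":[0,0,0],"rotation":[0,0,0]},{"claw":0.07,"delta_pos":[0,0,0],"rotation":[0,0,0]},{"claw":0.07,"delta_pos":[0,0,0],"rotation":[0,0,0]},{"claw":0.07,"delta_pos":[0.002,0,-0.03],"rotation":[0,0,0]},{"claw":0.07,"delta_pos":[0.03,0,-0.05],"rotation":[0,0,0]},{"claw":0.0,"delta_pos":[0.065,0,-0.05],"rotation":[0,0,0]},{"claw":0.0,"delta_pos":[0.08,0,-0.05],"rotation":[0,0,0]},{"claw":0.0,"delta_pos":[0.08,0,-0.05],"rotation":[0,0,0]},{"claw":0.01,"delta_pos":[0.08,0,-0.05],"rotation":[0,0,0]},{"claw":0.01,"delta_pos":[0.08,0,-0.05],"rotation":[0,0,0]}]' 20
python3 - <<'E'
from h import *
st=manip.read_state(); print(RB.T@(st['eef_pos'][:2]-OB),st['finger_gap'])
go([*b2w((-92,62.5)),25],np.pi+AB)
im=manip.camera('scene');crop(im,270,170,430,310,5,'pics/s19.png')
E
```

```text
clock: 26.05
eef_pos: [508.9, -164.0, 18.9]
eef_rot: [-3.141, -0.002, 2.659]
wrist_force: [0.6, 0.4, -2.8]
finger_gap: 49.7
[-11.93213466  62.55338826] 49.669307853483815 [0.34092386 0.617701  ]
clock: 27.3
eef_pos: [438.6, -127.2, 68.9]
eef_rot: [-3.141, -0.002, 2.659]
wrist_force: [0.1, -0.1, 0.1]
finger_gap: 23.1
[-91.31088243  62.59006528] 23.14314975923668
dp [ 0.0006 -0.0001  0.0439] rot [-0.0005 -0.0015 -0.0006] deg 0.1 mm 43.9
```

View pics/s19.png

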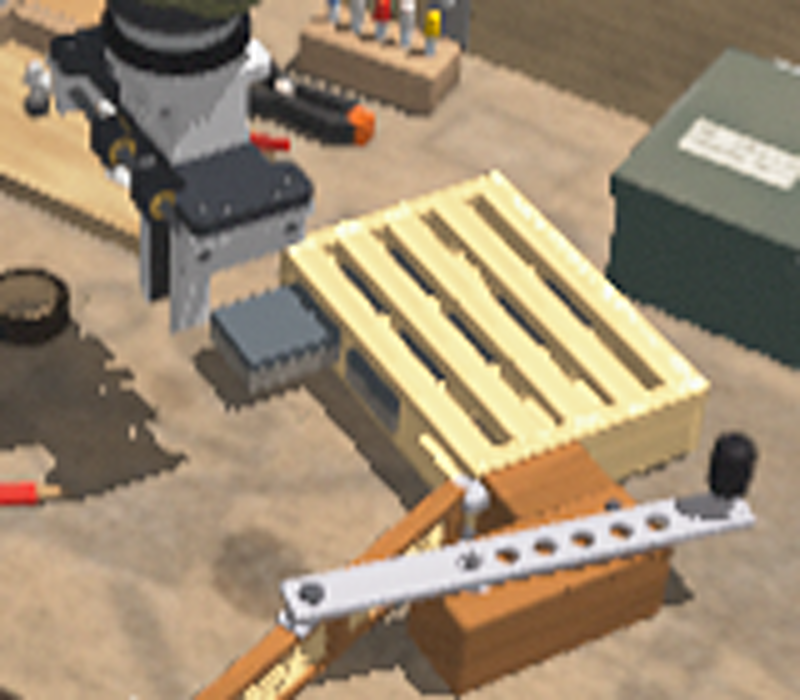

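```bash
python3 -m pendant '[{"claw":0.01,"delta_pos":[0,0,0.03],"rotation":[0,0,0]},{"claw":0.01,"delta_pos":[0,0,0.044],"rotation":[0,0,0]},{"claw":0.01,"delta_pos":[-0.01,0,0.044],"rotation":[0,0,0]},{"claw":0.01,"delta_pos":[-0.022,0,0.044],"rotation":[0,0,0]},{"claw":0.01,"delta_pos":[-0.034,0,0.044],"rotation":[0,0,0]},{"claw":0.01,"delta_pos":[-0.046,0,0.044],"rotation":[0,0,0]},{"claw":0.01,"delta_pos":[-0.058,0,0.044],"rotation":[0,0,0]},{"claw":0.01,"delta_pos":[-0.068,0,0.044],"rotation":[0,0,0]},{"claw":0.01,"delta_pos":[-0.076,0,0.044],"rotation":[0,0,0]}]' 20
python3 -m pendant '[{"claw":0.01,"delta_pos":[-0.002,0,0],"rotation":[0,0,0]},{"claw":0.01,"delta_pos":[-0.004,0,0],"rotation":[0,0,0]},{"claw":0.01,"delta_pos":[-0.005,0,0],"rotation":[0,0,0]}]' 20
python3 - <<'E'
from h import *
st=manip.read_state(); print(RB.T@(st['eef_pos'][:2]-OB),RB.T@st['wrist_force'][:2])
E
```

```text
clock: 28.48
eef_pos: [506.2, -162.7, 24.8]
eef_rot: [-3.141, -0.002, 2.659]
wrist_force: [-5.0, 1.3, 4.1]
finger_gap: 9.7
clock: 28.85
eef_pos: [508.8, -164.1, 24.7]
eef_rot: [-3.141, -0.007, 2.659]
wrist_force: [-20.2, 11.1, 18.6]
finger_gap: 9.5
[-12.01266808  62.49382177] [-23.03518602   0.50582985]
```

```bash
python3 -m pendant '[{"claw":0.01,"delta_pos":[0.02,0,0],"rotation":[0,0.005,0]},{"claw":0.01,"delta_pos":[0.06,0,0],"rotation":[0,0.005,0]},{"claw":0.01,"delta_pos":[0.08,0,-0.05],"rotation":[0,0.005,0]},{"claw":0.05,"delta_pos":[0.08,0,-0.11],"rotation":[0,0.005,0]},{"claw":0.06,"delta_pos":[0.08,0,-0.17],"rotation":[0,0.005,0]},{"claw":0.06,"delta_pos":[0.08,0,-0.22],"rotation":[0,0.005,0]},{"claw":0.06,"delta_pos":[0.08,0,-0.22],"rotation":[0,0.005,0]}]' 20
python3 - <<'E'
from h import *
k,y,_=stay(1.972); print(k,y)
go([k[0],k[1],240],y)
im=manip.camera('scene');crop(im,300,170,430,290,6,'pics/s20.png')
im=manip.camera('top');crop(im,310,140,470,290,4,'pics/t20.png')
E
```

```text
clock: 29.72
eef_pos: [440.8, -128.1, 248.8]
eef_rot: [-3.142, -0.004, 2.659]
wrist_force: [-0.1, -0.5, -0.9]
finger_gap: 46.7
[ 488.6397694  -433.98722257   95.        ] 2.498060411107419
dp [-0.1843 -0.2489  0.008 ] rot [-0.0004 -0.0045  0.1614] deg 9.3 mm 309.8
```

View pics/s20.png

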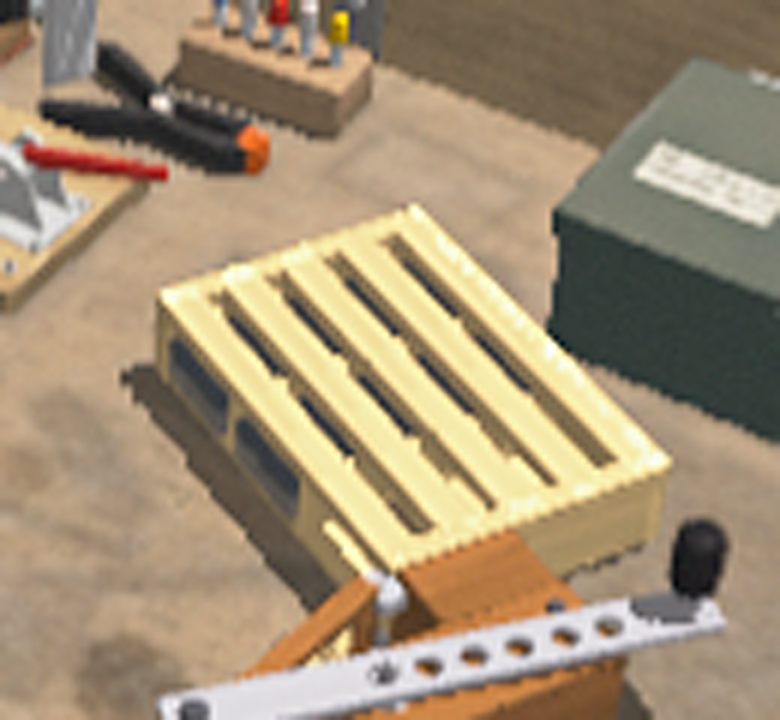

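View pics/t20.png

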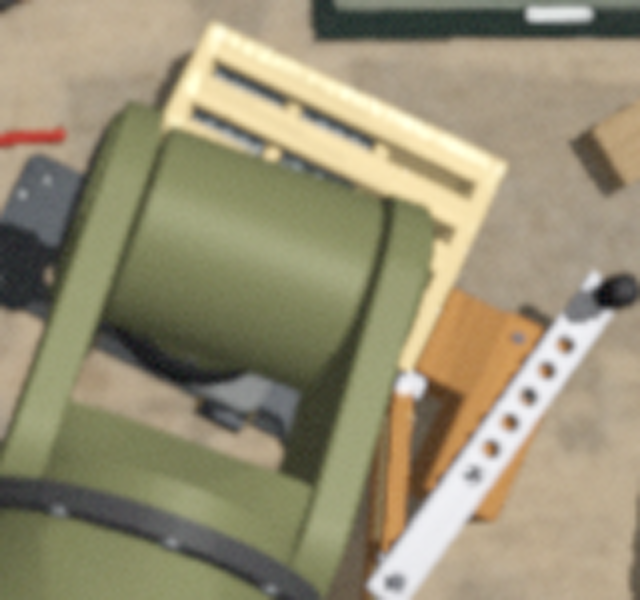

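```bash
python3 -m pendant '[{"claw":0.06,"delta_pos":[-0.03,-0.041,0],"rotation":[0,0,0.03]},{"claw":0.06,"delta_pos":[-0.06,-0.082,0],"rotation":[0,0,0.06]},{"claw":0.06,"delta_pos":[-0.09,-0.123,0],"rotation":[0,0,0.09]},{"claw":0.06,"delta_pos":[-0.12,-0.165,0],"rotation":[0,0,0.12]},{"claw":0.06,"delta_pos":[-0.15,-0.207,0],"rotation":[0,-0.004,0.14]},{"claw":0.06,"delta_pos":[-0.184,-0.249,0.008],"rotation":[0,-0.004,0.161]},{"claw":0.06,"delta_pos":[-0.184,-0.249,0.008],"rotation":[0,-0.004,0.161]}]' 20
python3 - <<'E'
from h import *
st=manip.read_state()
im=manip.camera('wrist')
k,y,_=stay(1.972)
for P in ([*k[:2],112],[*b2w((-40,-164)),75.5]):
    p=proj('wrist',P,st)[0];print(p.round(0)); cv2.circle(im,tuple(int(a) for a in p),4,(255,0,0),1)
cv2.imwrite('pics/w21.png',im[:,:,::-1])
go([k[0],k[1],78],y)
E
```

```text
clock: 30.7
eef_pos: [485.9, -435.7, 229.9]
eef_rot: [-3.14, -0.013, 2.495]
wrist_force: [-0.2, 1.3, -0.1]
finger_gap: 59.6
[281. 211.]
[281.  58.]
dp [-0.0037  0.0018  0.1532] rot [-0.0017 -0.012  -0.0012] deg 0.7 mm 153.3
```

View pics/w21.png

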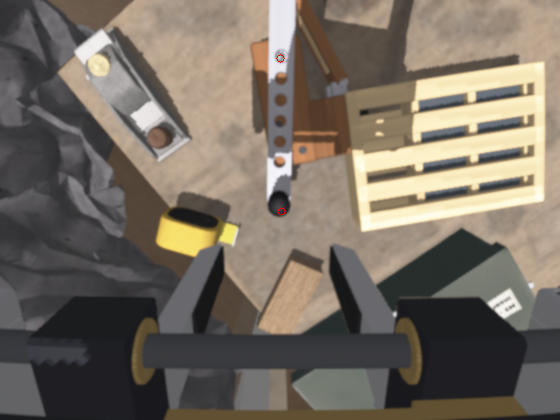

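```bash
python3 - <<'E'
from h import *
st=manip.read_state()
im=manip.camera('wrist')
k,y,_=stay(1.972)
for P in ([*k[:2],112],[*b2w((-40,-164)),75.5]):
    p=proj('wrist',P,st)[0];print(p.round(0)); cv2.circle(im,tuple(int(a) for a in p),4,(255,0,0),1)
crop(im,200,20,360,230,2.8,'pics/w22.png')
print(st['eef_pos'],st['eef_rot'],st['qd'].round(3));go([k[0],k[1],78],y)
E
```

```text
[279. 211.]
[280.  59.]
[ 486.22824796 -434.1152586   231.26946013] [-3.13985057 -0.01197177  2.49686534] [ 0.034 -0.062  0.025  0.003  0.005  0.004]
dp [-0.0037  0.0009  0.1547] rot [-0.0019 -0.0102 -0.    ] deg 0.6 mm 154.7
```

View pics/w22.png

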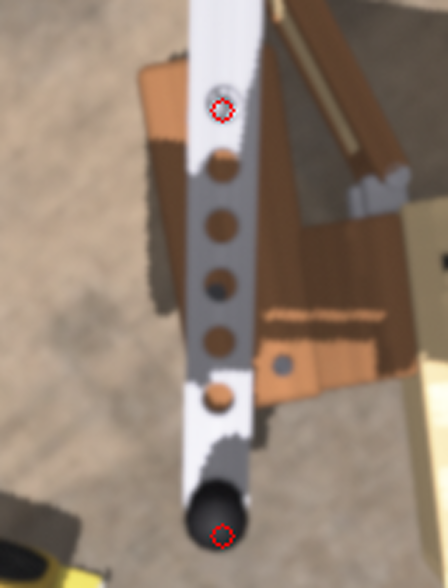

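```bash
python3 -m pendant '[{"claw":0.06,"delta_pos":[0,-0.001,0.05],"rotation":[-0.002,-0.01,0]},{"claw":0.06,"delta_pos":[0,-0.001,0.1],"rotation":[-0.002,-0.01,0]},{"claw":0.06,"delta_pos":[0,-0.001,0.135],"rotation":[-0.002,-0.01,0]},{"claw":0.06,"delta_pos":[0,-0.001,0.1535],"rotation":[-0.002,-0.01,0]},{"claw":0.06,"delta_pos":[0,-0.001,0.1535],"rotation":[-0.002,-0.01,0]},{"claw":0.01,"delta_pos":[0,-0.001,0.1535],"rotation":[-0.002,-0.01,0]},{"claw":0.01,"delta_pos":[0,-0.001,0.1535],"rotation":[-0.002,-0.01,0]},{"claw":0.01,"delta_pos":[0,-0.001,0.1535],"rotation":[-0.002,-0.01,0]},{"claw":0.01,"delta_pos":[0,-0.001,0.1535],"rotation":[-0.002,-0.01,0]},{"claw":0.01,"delta_pos":[0,-0.001,0.1535],"rotation":[-0.002,-0.01,0]}]' 30
python3 - <<'E'
from h import *
st=manip.read_state();print(st['eef_pos'],st['finger_gap'],st['wrist_force'])
k,y,_=stay(1.972);print(k)
im=manip.camera('wrist');cv2.imwrite('pics/w23.png',im[:,:,::-1])
E
```

```text
clock: 32.05
eef_pos: [484.6, -433.4, 79.3]
eef_rot: [3.142, 0.0, 2.498]
wrist_force: [-0.2, -0.6, -0.7]
finger_gap: 21.6
[ 484.57301931 -433.38924137   79.30686618] 21.572056274984774 [-0.19346636 -0.6104415  -0.69524695]
[ 488.6397694  -433.98722257   95.        ]
```

View pics/w23.png

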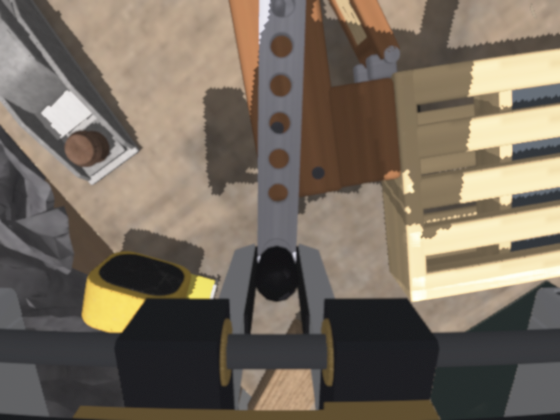

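```bash
python3 - <<'E'
from h import *
sh=np.array([-3.5,1.2,0])
for tip in (.07,.14,.21,.28):
    k,y,_=stay(1.972,tip); go(tcp_knob(k,y,tip,15.7)+sh,y,tip)
E
```

```text
dp [ 0.0016  0.0008 -0.0152] rot [ 0.0001 -0.07   -0.    ] deg 4.0 mm 15.4
dp [ 0.0044  0.0008 -0.0303] rot [ 1.0e-04 -1.4e-01 -0.0e+00] deg 8.0 mm 30.7
dp [ 0.0082  0.0008 -0.0452] rot [ 0.   -0.21 -0.  ] deg 12.0 mm 45.9
dp [ 0.0131  0.0008 -0.0597] rot [ 0.   -0.28 -0.  ] deg 16.0 mm 61.1
```

```bash
python3 -m pendant '[{"claw":0.01,"delta_pos":[0.0016,0,-0.015],"rotation":[0,-0.07,0]},{"claw":0.01,"delta_pos":[0.0044,0,-0.03],"rotation":[0,-0.14,0]},{"claw":0.01,"delta_pos":[0.0082,0,-0.045],"rotation":[0,-0.21,0]},{"claw":0.01,"delta_pos":[0.013,0,-0.06],"rotation":[0,-0.28,0]},{"claw":0.01,"delta_pos":[0.013,0,-0.06],"rotation":[0,-0.28,0]}]' 30
python3 - <<'E'
from h import *
st=manip.read_state();print(st['finger_gap'],st['wrist_force'])
im=manip.camera('scene');crop(im,290,170,450,310,5,'pics/s24.png')
spath([(1.9,.28),(1.8,.28),(1.65,.28),(1.5,.28),(1.35,.28),(1.2,.28),(1.05,.28),(.9,.28)],15.7)
E
```

```text
clock: 32.72
eef_pos: [473.7, -425.3, 140.0]
eef_rot: [-3.141, 0.28, 2.498]
wrist_force: [-0.9, 0.3, -1.0]
finger_gap: 21.1
21.12505363607797 [-0.92097629  0.34874651 -1.03077044]
dp [ 0.0014 -0.0083 -0.    ] rot [ 0.0239 -0.0011  0.0831] deg 5.0 mm 8.4
dp [ 0.0095 -0.0202 -0.0024] rot [ 0.0548 -0.0011  0.1907] deg 11.4 mm 22.4
dp [ 0.023  -0.0333 -0.0062] rot [ 0.0969 -0.0011  0.3375] deg 20.1 mm 40.9
dp [ 0.0371 -0.0416 -0.0103] rot [ 0.1352 -0.0011  0.471 ] deg 28.1 mm 56.6
dp [ 0.0507 -0.046  -0.0142] rot [ 0.1707 -0.0011  0.5947] deg 35.5 mm 69.9
dp [ 0.0634 -0.0475 -0.0178] rot [ 0.2041 -0.0011  0.7109] deg 42.4 mm 81.2
dp [ 0.0748 -0.0467 -0.0211] rot [ 0.2358 -0.0011  0.8214] deg 49.0 mm 90.6
dp [ 0.0847 -0.0443 -0.0239] rot [ 0.2662 -0.001   0.9275] deg 55.3 mm 98.5
```

View pics/s24.png

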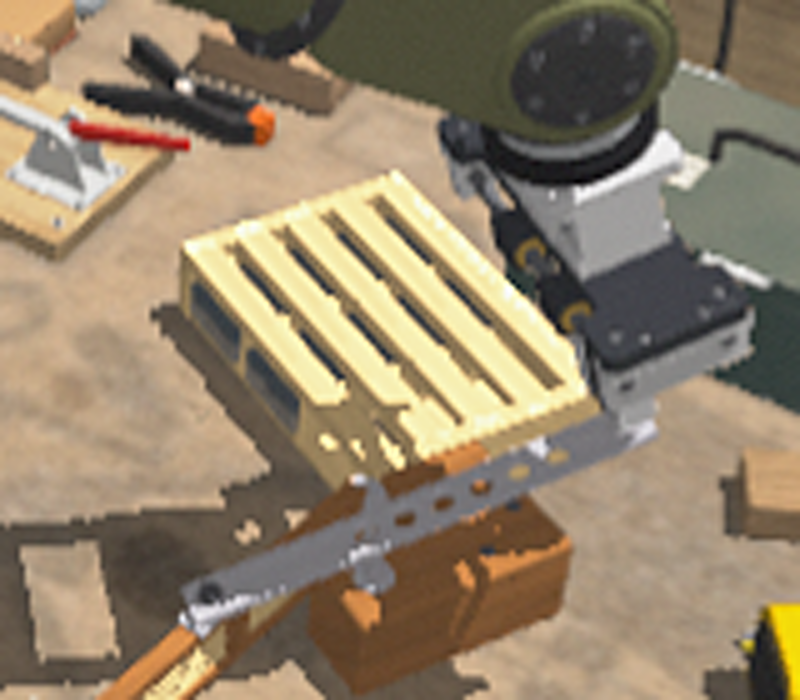

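```bash
python3 -m pendant '[{"claw":0.01,"delta_pos":[0.0014,-0.008,0],"rotation":[0.024,-0.001,0.083]},{"claw":0.01,"delta_pos":[0.0095,-0.02,-0.0024],"rotation":[0.055,-0.001,0.19]},{"claw":0.01,"delta_pos":[0.023,-0.033,-0.006],"rotation":[0.097,-0.001,0.3375]},{"claw":0.01,"delta_pos":[0.037,-0.0416,-0.01],"rotation":[0.135,-0.001,0.471]},{"claw":0.01,"delta_pos":[0.0507,-0.046,-0.014],"rotation":[0.171,-0.001,0.595]},{"claw":0.01,"delta_pos":[0.0634,-0.0475,-0.018],"rotation":[0.204,-0.001,0.711]},{"claw":0.01,"delta_pos":[0.0748,-0.0467,-0.021],"rotation":[0.236,-0.001,0.821]},{"claw":0.01,"delta_pos":[0.0847,-0.0443,-0.024],"rotation":[0.266,-0.001,0.9275]},{"claw":0.01,"delta_pos":[0.0847,-0.0443,-0.024],"rotation":[0.266,-0.001,0.9275]}]' 30
python3 - <<'E'
from h import *
st=manip.read_state();print(st['finger_gap'],st['wrist_force'])
spath([(.75,.28),(.627,.28),(.627,.22),(.627,.17)],15.7)
E
```

```text
clock: 33.9
eef_pos: [376.8, -407.2, 138.0]
eef_rot: [-3.139, 0.277, 1.533]
wrist_force: [-0.7, 4.5, -1.9]
finger_gap: 21.5
21.472884966045747 [-0.65638315  4.52305157 -1.90600704]
dp [ 0.0064 -0.0051 -0.0029] rot [ 0.0266 -0.0026  0.1027] deg 6.1 mm 8.7
dp [ 0.0124 -0.0081 -0.0046] rot [ 0.0501 -0.0025  0.1848] deg 11.0 mm 15.5
dp [ 0.0118 -0.0089  0.0085] rot [0.0445 0.0573 0.1862] deg 11.5 mm 17.1
dp [ 0.0119 -0.0094  0.0195] rot [0.0398 0.1072 0.1874] deg 12.6 mm 24.7
```

```bash
python3 -m pendant '[{"claw":0.01,"delta_pos":[0.0064,-0.005,-0.003],"rotation":[0.027,-0.003,0.103]},{"claw":0.01,"delta_pos":[0.0124,-0.008,-0.0046],"rotation":[0.05,-0.0025,0.185]},{"claw":0.01,"delta_pos":[0.0118,-0.009,0.0085],"rotation":[0.0445,0.057,0.186]},{"claw":0.01,"delta_pos":[0.012,-0.0094,0.0195],"rotation":[0.04,0.107,0.187]},{"claw":0.01,"delta_pos":[0.012,-0.0094,0.0195],"rotation":[0.04,0.107,0.187]},{"claw":0.01,"delta_pos":[0.012,-0.0094,0.0195],"rotation":[0.04,0.107,0.187]}]' 30
python3 - <<'E'
from h import *
st=manip.read_state();print(st['finger_gap'],st['wrist_force'],st['eef_rot'])
im=manip.camera('wrist');
p=proj('wrist',[*b2w((-40,-164)),75.5],st)[0];print(p)
crop(im,180,20,380,300,2.1,'pics/w25.png')
im=manip.camera('scene');crop(im,310,200,430,310,5,'pics/s25.png')
k,y,_=stay(.627,.17); print(k, tcp_knob(k,y,.17,15.7))
E
```

```text
clock: 34.65
eef_pos: [367.6, -400.3, 115.4]
eef_rot: [-3.139, 0.17, 1.342]
wrist_force: [-0.4, 5.7, -2.1]
finger_gap: 21.5
21.50655919652584 [-0.4362779   5.71144567 -2.07920915] [-3.13937263  0.16983263  1.34180811]
[279.30072651 153.5867013 ]
[ 368.22347648 -398.11828267  131.4978482 ] [ 367.61771872 -400.70444949  116.02416736]
```

View pics/w25.png

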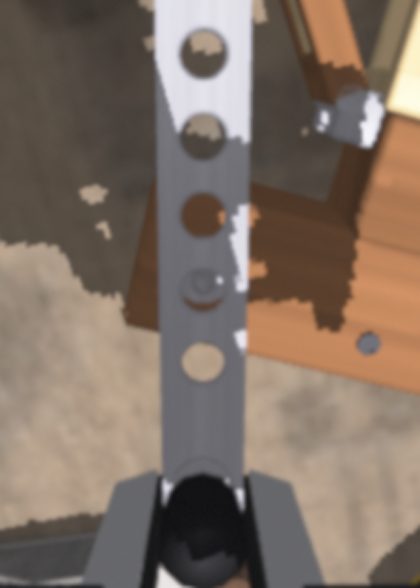

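View pics/s25.png

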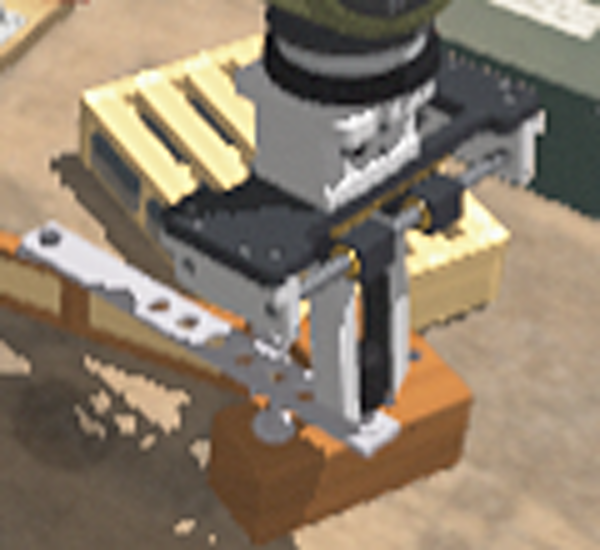

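```bash
python3 -c "
from h import *
spath([(.627,.12),(.627,.07),(.627,.03),(.627,0)],15.7)"
```

```text
dp [-0.0011  0.      0.0106] rot [-0.0017  0.0501  0.0012] deg 2.9 mm 10.7
dp [-0.0011  0.      0.0216] rot [-0.0017  0.1001  0.0012] deg 5.7 mm 21.6
dp [-0.0007  0.0001  0.0303] rot [-0.0018  0.1401  0.0012] deg 8.0 mm 30.4
dp [-0.0002  0.0001  0.0369] rot [-0.0018  0.1701  0.0011] deg 9.7 mm 36.9
```

```bash
python3 -m pendant '[{"claw":0.01,"delta_pos":[-0.001,0,0.0105],"rotation":[0,0.05,0.001]},{"claw":0.01,"delta_pos":[-0.001,0,0.0215],"rotation":[0,0.1,0.001]},{"claw":0.01,"delta_pos":[-0.001,0,0.0215],"rotation":[0,0.1,0.001]}]' 30
python3 - <<'E'
from h import *
st=manip.read_state();print(st['finger_gap'],st['wrist_force'],st['eef_rot'])
im=manip.camera('wrist');crop(im,180,20,380,300,2.1,'pics/w26.png')
spath([(.627,.03),(.627,0)],15.7)
E
```

```text
clock: 35.12
eef_pos: [366.3, -404.6, 93.8]
eef_rot: [-3.138, 0.069, 1.341]
wrist_force: [-0.3, 5.5, -2.4]
finger_gap: 21.2
21.224325027002717 [-0.27819086  5.52241712 -2.40008082] [-3.13757509  0.0694879   1.34091982]
dp [-0.0008  0.0003  0.0085] rot [-0.0036  0.0405  0.0004] deg 2.3 mm 8.5
dp [-0.001   0.0003  0.0151] rot [-0.0036  0.0705  0.0003] deg 4.0 mm 15.1
```

View pics/w26.png

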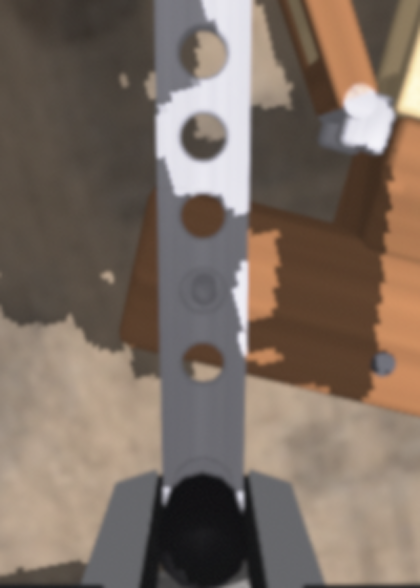

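Pin tip is centred in the second hole from the knob. Lower fully and release.

```bash
python3 -m pendant '[{"claw":0.01,"delta_pos":[-0.001,0,0.0085],"rotation":[0,0.04,0]},{"claw":0.01,"delta_pos":[-0.001,0,0.0155],"rotation":[0,0.07,0]},{"claw":0.01,"delta_pos":[-0.001,0,0.0155],"rotation":[0,0.07,0]}]' 30
python3 -m pendant '[{"claw":0.05,"delta_pos":[0,0,0],"rotation":[0,0,0]},{"claw":0.05,"delta_pos":[0,0,0],"rotation":[0,0,0]},{"claw":0.05,"delta_pos":[0,0,0],"rotation":[0,0,0]},{"claw":0.05,"delta_pos":[0,0,-0.05],"rotation":[0,0,0]},{"claw":0.05,"delta_pos":[0,0,-0.1],"rotation":[0,0,0]},{"claw":0.05,"delta_pos":[0,0,-0.16],"rotation":[0,0,0]},{"claw":0.05,"delta_pos":[0,0,-0.2],"rotation":[0,0,0]},{"claw":0.05,"delta_pos":[0,0,-0.2],"rotation":[0,0,0]}]' 30; python3 - <<'E'
from h import *
st=manip.read_state();im=manip.camera('wrist')
print(proj('wrist',[*b2w((-40,-164)),75.5],st)[0])
cv2.imwrite('pics/w27.png',im[:,:,::-1])
im=manip.camera('scene');crop(im,290,170,450,310,5,'pics/s27.png')
E
```

```text
clock: 35.55
eef_pos: [365.9, -406.3, 78.7]
eef_rot: [-3.137, 0.001, 1.341]
wrist_force: [-1.0, 6.4, 0.0]
finger_gap: 21.5
clock: 36.55
eef_pos: [367.5, -407.1, 281.9]
eef_rot: [-3.141, 0.005, 1.341]
wrist_force: [-0.2, -0.1, 0.2]
finger_gap: 49.9
[276.92671439 136.68357224]
```

View pics/w27.png

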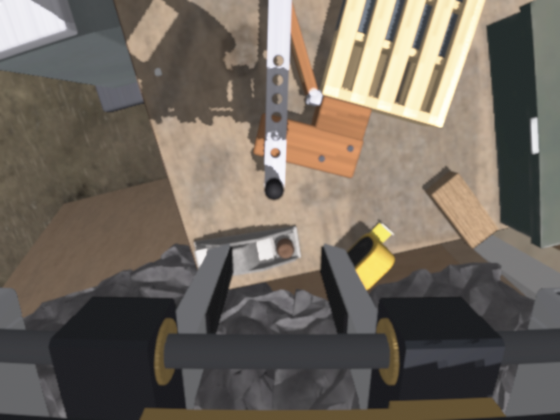

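View pics/s27.png

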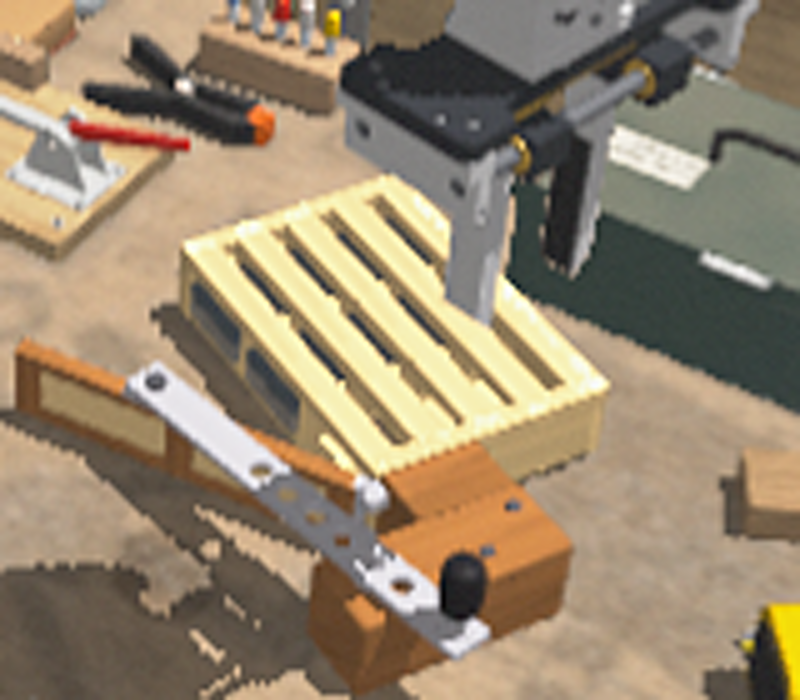

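```bash
python3 - <<'E'
from h import *
im=manip.camera('wrist');crop(im,200,20,400,220,3.5,'pics/w28.png')
im=manip.camera('top');cv2.imwrite('pics/t28.png',im[:,:,::-1])
E
```

```text
(no output)
```

View pics/w28.png

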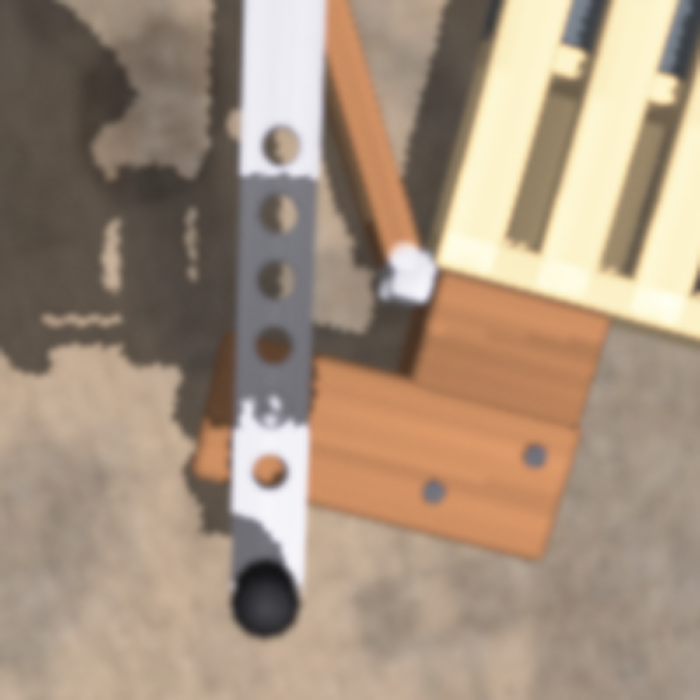

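View pics/t28.png

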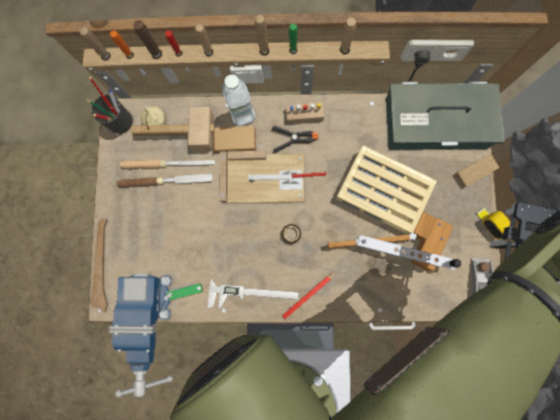

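The pin stands in the second hole from the knob at about (275,136) in the wrist view. Both bays are filled, the chisels lie where they were, and no stone is left on the bench.

```bash
python3 -c "
from cell import manip
print(manip.sign_off())"
```

```text
the job is handed in; nothing more can be done
None
```

The job is done and handed in at about 37 s of the 210 s allowed; the hand-in reports no verdict.

- **Leaf open:** I lifted the stay off its pin by the knob, swung the leaf wide open and seated the last hole on the pin. I then let go and checked it in the pictures.
- **Stones:** Only two stones were on the bench. They went into the middle and left bays, each pushed against the back until it stopped at about 20 N. The finger stopped about 3 mm short of where I had worked out, within the 8 mm allowed. In the pictures both stones look flush with the front of the box.
- **Airing position:** The stay is now on its second hole from the knob, with the pin standing through the hole, the stay looking level and the leaf ajar.

**Last checks:** In the top view the chisels are where they lay and the bench holds no other stone. The gripper is clear of everything. I judged the stay's level and the stones' depth from the pictures and push forces, and did not measure either directly. When I took hold of the stay again in the wide-open position, its knob was about 4 mm from where I had worked out. I put this down mostly to play in the hole, and it caused no trouble.

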